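Refill the ratchet-locked note-block dispenser

TASK

Refill the sprung note-block dispenser: lift its pawl clear, draw the toothed bar fully out, and lay all the large square note blocks flat on top of one another on the platform, which sinks under them. Then push the bar fully home over the stack and seat the pawl on its teeth again; the smaller note block stays on the desk and the mug is left alone.

Things in the scene. Friction and masses are not known exactly. Their poses are not given: they have to be found in the camera images.
- dispenser: Note-block dispenser of bare metal, fixed to the desk. Origin: on the desk (underside of its 110 x 180 x 6 mm base plate), under the middle of the platform; x across the bar, y along the bar the way it is withdrawn, z up. On the +y side stands the bar's 38 mm wide guide, y = 55 to 115 mm: cheeks 118 mm high, ears at the pawl hinge 138 mm high.
- well_mouth (a point): Middle of the mouth of the well that takes the blocks, 100 mm above the desk. Four corner angles of that height leave 77 x 77 mm inside (sides along the dispenser's x and y), with gaps 51 mm wide in the middle of each side through which fingers holding a block can go down; the gaps facing the dispenser's +x and -x are quite free.
- lift (a joint): How far the sprung platform in the well has sunk, m: 0 = up (its 74 x 74 mm top 72 mm above the desk), 0.060 = bottom stop. Soft spring, 52 N/m: each large note block makes it sink about 15 mm, so the top of a stack of 1 to 4 stays 80 to 95 mm above the desk.
- platform_top (a point): Middle of the platform's top face (moves with the platform).
- bar (a joint): Withdrawal of the flat toothed bar, m: 0 = fully home (its 24 mm wide tongue lies across the well, 102 mm above the desk, and bars the way), 0.090 = drawn out to the stop, well open. Slides along the dispenser's y, friction about 1.5 N. Teeth (12 mm pitch, 6 mm high) on top; a seated pawl lets it go in but not come out (1.5 mm play).
- bar_handle (a point): Middle of the black upright grip plate on the bar's end: 14 mm thick along the dispenser's y, 40 mm wide along x, from 92 to 140 mm above the desk; this point is 122 mm up. The bar's smooth top there is 112 mm up. There are 40 mm free between plate and guide when the bar is home. Moves with the bar.
- pawl (a joint): Angle of the ratchet pawl, rad: 0 = seated behind a tooth, 1.1 = fully up; from 0.3 it is well clear of the teeth. Stiff hinge (about 0.06 N m): it stays where it is left. The hinge axis is parallel to the dispenser's x, at y = 100 mm, z = 128 mm in the dispenser frame.
- pawl_pin (a point): Middle of the pawl's cross pin, an 11 mm thick bar, 40 mm long along the dispenser's x, by which the pawl is moved (pinch its two ends, or push it). Seated: y = 66 mm, z = 145 mm in the dispenser frame, 38 mm from the hinge; lifting carries it up, then towards +y. At 0.9 rad: y = 92 mm, z = 165 mm. 25 mm free below and beside the seated pin's ends.
- small_block_mid (a point): Centre of a smaller note block, 51 x 52 x 14 mm, that lies among the large ones; it stays on the desk.
- mug: Mug with handle, 101 mm high, 80 mm across, standing on the desk on the right; origin under its centre. To be left alone.
- block_0_mid (a point): Centre of a large square note block, 67 x 67 x 20 mm, 0.08 kg, flat on the desk at the start (this point 10 mm up); x and y are parallel to its sides. May be absent.
- block_1_mid (a point): Centre of a large square note block, 67 x 67 x 20 mm, 0.08 kg, flat on the desk at the start (this point 10 mm up); x and y are parallel to its sides. May be absent.
- block_2_mid (a point): Centre of a large square note block, 67 x 67 x 20 mm, 0.08 kg, flat on the desk at the start (this point 10 mm up); x and y are parallel to its sides. May be absent.
- block_3_mid (a point): Centre of a large square note block, 67 x 67 x 20 mm, 0.08 kg, flat on the desk at the start (this point 10 mm up); x and y are parallel to its sides. May be absent.
Not all that is in view belongs to the job. What is shaped like the part that bears block_3_mid but black is not meant.

How it is judged:
On the way, in this order (a step that is already met when the one before it is completed fails the run):
1. the pawl is lifted clear of the teeth while the bar is still home (value of joint pawl above 0.25 rad and value of joint bar below 0.015 m), for 0.1 s.
2. the toothed bar is drawn out (value of joint bar above 0.08 m), for 0.2 s.
3. all large note blocks lie flat in the well on the sunken platform (x of block_0_mid in the frame of dispenser between -0.012 and 0.012 m and y of block_0_mid in the frame of dispenser between -0.012 and 0.012 m and z of block_0_mid in the frame of dispenser between 0.012 and 0.1 m and angle between each of block_0_mid, block_1_mid, block_2_mid, block_3_mid's own z axis and vertical below 0.12 rad and x of block_1_mid in the frame of dispenser between -0.012 and 0.012 m and y of block_1_mid in the frame of dispenser between -0.012 and 0.012 m and z of block_1_mid in the frame of dispenser between 0.012 and 0.1 m and x of block_2_mid in the frame of dispenser between -0.012 and 0.012 m and y of block_2_mid in the frame of dispenser between -0.012 and 0.012 m and z of block_2_mid in the frame of dispenser between 0.012 and 0.1 m and x of block_3_mid in the frame of dispenser between -0.012 and 0.012 m and y of block_3_mid in the frame of dispenser between -0.012 and 0.012 m and z of block_3_mid in the frame of dispenser between 0.012 and 0.1 m and value of joint lift above 0.015 m), for 0.3 s.
At the end, for the whole second after the job is handed in: Every large note block present lies flat (within 0.12 rad) in the well, within 12 mm of its middle, at rest, with the platform sunk by more than 15 mm; the bar is home to within 6 mm; the pawl is seated (below 0.07 rad); the smaller block is on the desk outside the dispenser (all of step 3 and velocity of joint lift between -0.02 and 0.02 m/s and value of joint bar below 0.006 m and value of joint pawl below 0.07 rad and horizontal distance between small_block_mid and dispenser above 0.07 m and height (world z) of small_block_mid below 0.03 m); the robot touches nothing.
It fails at once if the mug is pushed more than 50 mm or tipped (distance of mug from where it was at the start of the episode above 0.05 m or angle between mug's own z axis and vertical above 0.5 rad).
Of block_0, block_1, block_2, block_3 only 2 to 4 are there at a start; the rules pass over those that are not, and their reading is None.
At some moment in a run one of block_0, block_1, block_2, block_3 may be knocked a few centimetres aside while the robot is not near it.
Once in a run the grip may slacken for a moment while it holds something.
It also fails if it takes over 210 s, if anything falls off the work surface, if the arm or the gripper's body presses on something with over 40 N, if the wrist force passes 120 N, or if a joint passes its speed limit or range.

ROBOT

A 7-joint arm with a two-finger parallel gripper is mounted at the origin on the work surface; the furniture and walls round the work are solid. World frame = base frame: x ahead of the robot, y to its left, z up, the work surface at z = 0. Lengths are in m, angles in rad, forces in N, time in s.
With the tool pointing down it reaches from about 0.35 to 0.9 m from the base axis. Payload 19.9 kg.
Tool frame: the origin (TCP) lies on the mounting face of the last link; the fingertips stand 199 mm ahead of it and the grasp point (between the pads) lies 180 mm ahead of it; z points along the fingers, y is the direction in which the jaws open and shut (so a half turn about z gives the same grasp; the last joint's range is limited). The gripper opens to 94 mm and grips with 3 to 60 N. Pads are 16 mm wide; open, the fingers measure 119 mm over their backs; the gripper's body (75 mm by 177 mm) begins 78 mm behind the grasp point.
Start: joints at [-1.183, 0.417, -0.01, 1.614, 0.005, 1.111, -0.053], TCP at [0.26, 0.568, 0.405] pointing down, gripper open.
Joint ranges: [-2.81, 2.81], [-0.39, 2.02], [-1.27, 1.25], [0.06, 2.57], [-1.19, 4.33], [0.19, 2], [-2.82, 2.82]. Speed limits (rad/s): [1.89, 1.89, 2.39, 2.39, 3.01, 3.01, 3.01].

INTERFACE

Orientations are given as a rotation vector (axis times angle).
In Python, from plant import robot gives the robot as it stands.
- The arm moves only by the tool drive_tool, never from a script. Its argument "rows" is a list of rows, each a list of 7 numbers: the turn, a rotation vector about the tool's x, y, z in degrees, then the shift along the tool's x, y, z in mm, then the closure, from 0 (fully open) to 1 (shut). In form: [[rx, ry, rz, tx, ty, tz, jaw], ...]. A call has 1 to 20 rows; each row shifts and turns the pose as measured when the row begins, along the tool's axes as they then stand; what a row does not reach is not made up. A row lasts 1/12 s, in which the tool goes at most 41.7 mm and 7.16 degrees, less where a joint would pass 70% of its speed; a pose out of reach is approached as far as the arm can. A call with a gripper value outside its range is refused whole. The fingers move at their own pace and stop on an object; the grip force is fixed at half the most. Time passes only in rows, so rows that do not move let the fingers close. It gives the time, the measured TCP pose, the force and the opening at its end, in the units of the state.
- robot.get_obs(): the state, without advancing time (a new reading comes with each control period).
- robot.capture(name): name is "side" or "top" or "wrist"; returns the picture (400x640x3 uint8, blue, green, red); there is no depth.
- robot.camera_params(name): a dict with "fx", "fy", "cx", "cy" (pixels), "eye" and "rotation" of the camera in the world. Camera axes: x right, y down, z forward; pixel columns grow to the right and rows downward; lengths in m; the calibration is good to about 2 mm. A picture is of the moment at which its call begins: read the wrist's pose just before it. camera_params takes no time and is no camera call; for the wrist camera it gives the pose at the moment of the call.
- robot.close_job(): hands the job in, once; it reports no verdict.
The state is a dict: "t": time; "qpos": joint angles; "joint_velocities": joint speeds; "tau": joint torques, N m; "eef_pos": TCP position; "tool_rot": TCP orientation; "wrist_force": force on the tool from outside, world axes, zero at the start; "torque": the same for the moment, N m; "width": finger opening in m.
Only numpy, scipy, OpenCV 4.12 (cv2) and the standard library are available. Lean on these libraries where they do the work, as an engineer would, in place of code of your own. Each camera call takes 0.05 s, during which the arm holds its last target.

## Working session

There is one attempt and no reset: what is moved stays moved. The work goes in short steps, Python scripts to look and compute and a tool call to move; the robot and the scene stay as the last step left them, time stands still between calls to the robot, and variables do not carry over. Pictures are saved under pics/ and viewed, and the job is handed in when it is done.

Besides the shell and the picture viewer there is one more tool, called after "Call:" by a JSON object that holds its "method" and its "body". drive_tool: Moves the arm, as the interface text tells. Its arguments: {"type":"object","properties":{"rows":{"type":"array","items":{"type":"array","items":{"type":"number"}}}},"required":["rows"]}

```bash
ls -la; mkdir -p pics; python3 - <<'E'
from plant import robot
import cv2
o=robot.get_obs();print(o)
for n in ["side","top","wrist"]:
    p=robot.camera_params(n);print(n,p)
    cv2.imwrite(f"pics/a_{n}.png",robot.capture(n))
E
```

```text
total 12
drwxr-xr-x  3 agent agent 4096 Dec  6 23:58 .
drwxr-xr-x 23 root  root  4096 Dec  6 23:58 ..
drwxr-xr-x  2 agent agent 4096 Dec  6 23:58 pics
{'t': 0.0, 'qpos': array([-1.18346554,  0.41796034, -0.01033117,  1.61418086,  0.00468093,
        1.11067246, -0.05301463]), 'joint_velocities': array([ 6.15832250e-08, -2.31331378e-04, -9.82816897e-04,  4.36969201e-04,
        3.02410488e-03, -5.86560682e-04, -5.70369493e-04]), 'tau': array([-1.18687299e-04, -8.51276708e+01,  6.38853740e-01, -4.25977170e+01,
       -4.88253159e-02,  1.87510089e-02,  9.54142092e-05]), 'eef_pos': array([0.2598029 , 0.56829308, 0.4040307 ]), 'tool_rot': array([-6.68398125e-01, -3.06946670e+00,  1.85500717e-03]), 'wrist_force': array([-0.40566216, -1.07010303, -1.39795662]), 'torque': array([ 0.00382233, -0.00723264,  0.05329491]), 'width': 0.09366007949718766}
side {'fx': 365.47511524236154, 'fy': 365.47511524236154, 'cx': 325.4193378072821, 'cy': 189.24865176882432, 'eye': array([ 0.42648267, -0.65813928,  0.66435427]), 'rotation': array([-2.27649733,  0.18964409, -0.07272342])}
top {'fx': 420.8539529985595, 'fy': 420.8539529985595, 'cx': 313.1846863849249, 'cy': 191.68651288381506, 'eye': array([ 0.39998021, -0.04379806,  1.1439303 ]), 'rotation': array([-2.16345548,  2.15193282, -0.11013061])}
wrist {'fx': 320.7739865910445, 'fy': 320.7739865910445, 'cx': 318.867627622226, 'cy': 196.6873317029692, 'eye': array([0.19711947, 0.5976633 , 0.38389706]), 'rotation': array([2.46469942, 1.58245794, 0.19475587])}
```

View pics/a_side.png

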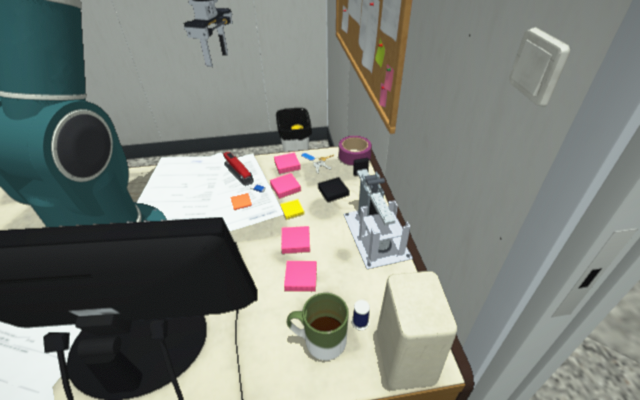

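View pics/a_top.png

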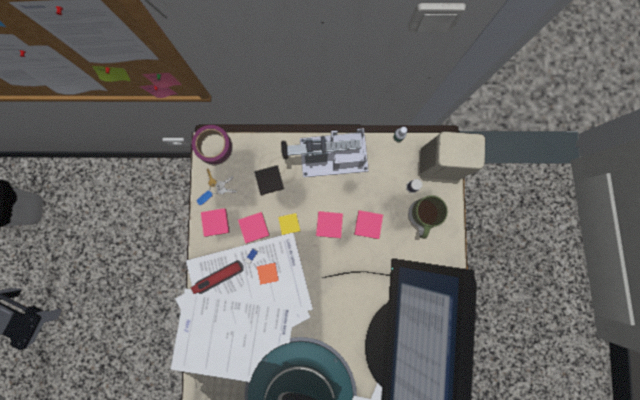

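View pics/a_wrist.png

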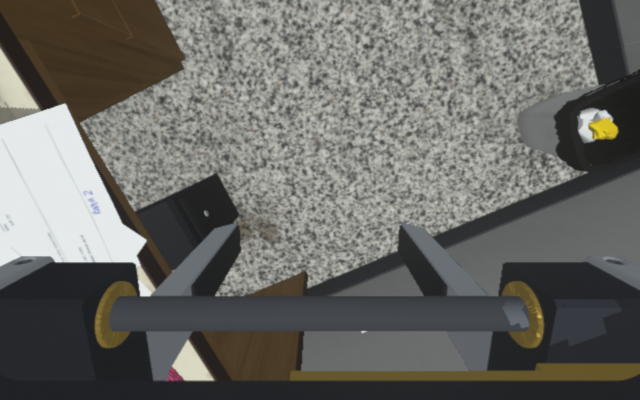

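```bash
cat > h.py <<'E'
import numpy as np, cv2
from scipy.spatial.transform import Rotation as R
def ray(p,u,v):
    d=R.from_rotvec(p['rotation']).as_matrix()@np.array([(u-p['cx'])/p['fx'],(v-p['cy'])/p['fy'],1.])
    return np.array(p['eye']),d
def onz(p,u,v,z):
    e,d=ray(p,u,v); return e+d*(z-e[2])/d[2]
def proj(p,X):
    c=R.from_rotvec(p['rotation']).as_matrix().T@(np.asarray(X)-p['eye'])
    return np.array([p['cx']+p['fx']*c[0]/c[2],p['cy']+p['fy']*c[1]/c[2]])
def tri(p1,uv1,p2,uv2):
    e1,d1=ray(p1,*uv1);e2,d2=ray(p2,*uv2)
    A=np.c_[d1,-d2]; s=np.linalg.lstsq(A,e2-e1,rcond=None)[0]
    a=e1+d1*s[0];b=e2+d2*s[1]; return (a+b)/2,np.linalg.norm(a-b)
def crop(im,x,y,w,h,s,name):
    cv2.imwrite(name,cv2.resize(im[y:y+h,x:x+w],None,fx=s,fy=s,interpolation=cv2.INTER_CUBIC))
def blobs(im,kind='pink'):
    hsv=cv2.cvtColor(im,cv2.COLOR_BGR2HSV)
    lo,hi={'pink':((160,120,120),(177,255,255)),'yellow':((22,150,120),(35,255,255)),'orange':((4,150,150),(14,255,255))}[kind]
    m=cv2.inRange(hsv,lo,hi); m=cv2.morphologyEx(m,cv2.MORPH_OPEN,np.ones((2,2)))
    cs,_=cv2.findContours(m,cv2.RETR_EXTERNAL,cv2.CHAIN_APPROX_NONE)
    return [c for c in cs if cv2.contourArea(c)>60],hsv
E
python3 - <<'E'
from plant import robot
import cv2
from h import *
t=cv2.imread('pics/a_top.png');s=cv2.imread('pics/a_side.png')
crop(t,270,115,115,75,6.9,'pics/b_top.png')
crop(s,320,140,110,140,4.2,'pics/b_side.png')
p=robot.camera_params('top')
for k in ['pink','yellow','orange']:
    cs,h=blobs(t,k)
    for c in cs:
        r=cv2.minAreaRect(c); print(k,np.round(r[0],1),np.round(r[1],1),round(r[2],1),cv2.contourArea(c))
        for zt in ((0.02,) if k=='pink' else (0.014,)):
            q=np.array([onz(p,*b,zt)[:2] for b in cv2.boxPoints(r)])
            print('  ',zt,np.round(q.mean(0),4),'sides',np.round([np.linalg.norm(q[1]-q[0]),np.linalg.norm(q[2]-q[1])],4),'ang',np.round(np.degrees(np.arctan2(*(q[1]-q[0])[::-1]))%90,1))
E
```

```text
pink [254.2 228.5] [23.7 24. ] 71.6 531.5
   0.02 [0.4286 0.1262] sides [0.064  0.0634] ang 18.8
pink [330.2 225.3] [23.7 23.6] 5.2 515.0
   0.02 [ 0.438  -0.0763] sides [0.0628 0.0633] ang 85.1
pink [369.3 225.1] [24.3 23.8] 9.5 528.5
   0.02 [ 0.4391 -0.1805] sides [0.0635 0.0647] ang 80.2
pink [215.4 222.9] [24.  24.6] 81.9 542.5
   0.02 [0.4427 0.2302] sides [0.0659 0.0644] ang 8.4
yellow [289.8 224.8] [17.1 17.3] 78.7 260.5
   0.014 [0.4391 0.0317] sides [0.0463 0.0457] ang 11.6
```

View pics/b_top.png

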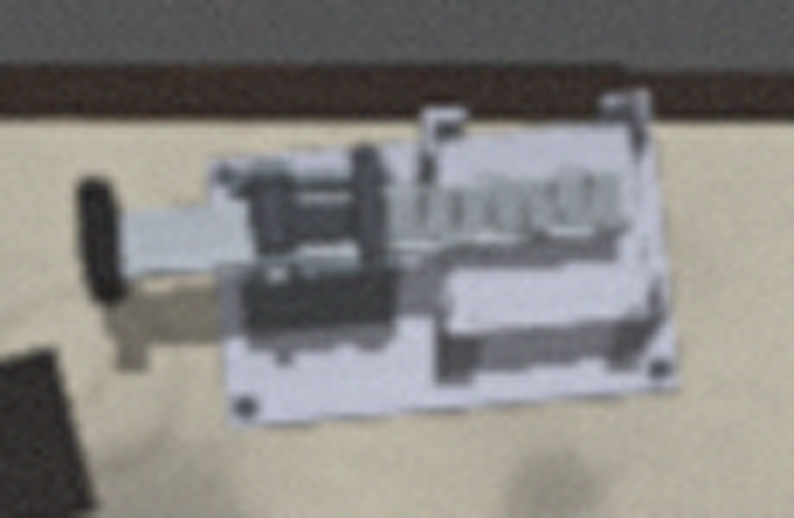

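View pics/b_side.png

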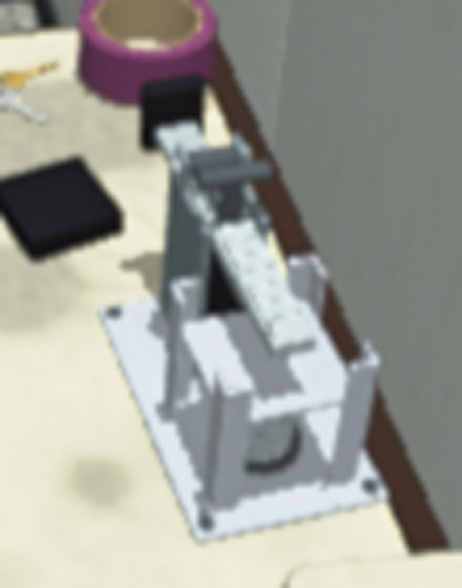

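```bash
python3 - <<'E'
from plant import robot
from h import *
p=robot.camera_params('top');ps=robot.camera_params('side')
f=lambda x,y:(270+x/6.9-0.43,115+y/6.9-0.43)
for n,x,y,z in [('BL',232,425,.006),('BR',680,387,.006),('TL',210,158,.006),('sBL',245,406,.006),('sBR',658,368,.006),('sTL',228,175,.006),('deskedge',400,118,0),('wallfoot',400,65,0)]:
    print(n,np.round(onz(p,*f(x,y),z),4))
g=lambda x,y:(320+x/4.2-.4,140+y/4.2-.4)
for n,x,y in [('BL?',103,312),('near-left',200,540),('near-right',388,495),('s1',113,313),('s2',207,523),('s3',370,487)]:
    print(n,np.round(onz(ps,*g(x,y),.006),4))
# wall
for u,v in [(400,119),(300,119),(400,131),(420,280)]:
    print(np.round(onz(p,u,v,0),3),np.round(onz(ps,u,v,0),3))
print(R.from_rotvec(robot.get_obs()['tool_rot']).as_matrix())
E
```

```text
BL [ 0.572  -0.0029  0.006 ]
BR [ 0.588  -0.1803  0.006 ]
TL [0.6801 0.0069 0.006 ]
sBL [ 0.5797 -0.008   0.006 ]
sBR [ 0.5956 -0.1716  0.006 ]
sTL [ 6.731e-01 -4.000e-04  6.000e-03]
deskedge [ 0.6983 -0.0693  0.    ]
wallfoot [ 0.7201 -0.0693  0.    ]
BL? [ 0.574  -0.0082  0.006 ]
near-left [ 0.5903 -0.1831  0.006 ]
near-right [ 0.6972 -0.1713  0.006 ]
s1 [ 0.5798 -0.0101  0.006 ]
s2 [ 0.5967 -0.173   0.006 ]
s3 [ 0.6894 -0.1645  0.006 ]
[ 0.735 -0.271  0.   ] [0.867 0.434 0.   ]
[0.734 0.008 0.   ] [0.516 0.497 0.   ]
[ 0.701 -0.27   0.   ] [0.842 0.357 0.   ]
[ 0.295 -0.316  0.   ] [ 0.696 -0.228  0.   ]
[[-9.09469674e-01  4.15770116e-01 -3.49134003e-04]
 [ 4.15770259e-01  9.09469241e-01 -8.89391433e-04]
 [-5.22557425e-05 -9.54034072e-04 -9.99999544e-01]]
```

```bash
python3 - <<'E'
from plant import robot
from h import *
p=robot.camera_params('top');ps=robot.camera_params('side')
f=lambda x,y:(270+x/6.9-0.43,115+y/6.9-0.43)
g=lambda x,y:(320+x/4.2-.4,140+y/4.2-.4)
a=.0898;xd=np.array([np.cos(a),np.sin(a)]);yd=np.array([-np.sin(a),np.cos(a)]);c=np.array([.6345,-.0875])
def rep(n,P): 
    d=P[:2]-c; print(n,np.round(P,4),'rel centre x,y',np.round([d@xd,d@yd],4))
rep('handle top',onz(p,*f(97,238),.140))
rep('pin',onz(p,*f(368,205),.150))
rep('bar tip',onz(p,*f(628,205),.106))
rep('corner TR outer',onz(p,*f(650,95),.100))
rep('corner TL outer',onz(p,*f(422,112),.100))
rep('side pin',onz(ps,*g(237,170),.148))
rep('side handle top mid',onz(ps,*g(175,85),.140))
rep('side corner near right',onz(ps,*g(378,350),.100))
rep('side corner near left',onz(ps,*g(215,385),.100))
for y0 in (-.035,-.03,-.04):
  for n,l in [('origin->handle',(0,.162,.14)),('pin',(0,.066,.15)),('cornertops',(.0385,-.0385,.1)),('c',(-.0385,-.0385,.1)),('c',(-.0385,.0385,.1)),('c',(.0385,.0385,.1))]:
    X=np.r_[c+yd*y0+xd*l[0]+yd*l[1],l[2]]
    u=proj(p,X);v=proj(ps,X);print(y0,n,np.round((u-[270,115]+np.array(.43))*6.9),np.round((v-[320,140]+np.array(.4))*4.2))
E
```

```text
handle top [0.6182 0.0404 0.14  ] rel centre x,y [-0.0048  0.1289]
pin [ 0.6281 -0.0549  0.15  ] rel centre x,y [-0.0035  0.0331]
bar tip [ 0.6385 -0.15    0.106 ] rel centre x,y [-0.0016 -0.0626]
corner TR outer [ 0.6811 -0.1589  0.1   ] rel centre x,y [ 0.04   -0.0753]
corner TL outer [ 0.6745 -0.0752  0.1   ] rel centre x,y [0.0409 0.0087]
side pin [ 0.6332 -0.0561  0.148 ] rel centre x,y [0.0015 0.0314]
side handle top mid [0.6216 0.0341 0.14  ] rel centre x,y [-0.0019  0.1222]
side corner near right [ 0.6847 -0.1516  0.1   ] rel centre x,y [ 0.0442 -0.0683]
side corner near left [ 0.5974 -0.1608  0.1   ] rel centre x,y [-0.0435 -0.0697]
-0.035 origin->handle [101. 224.] [176.  80.]
-0.035 pin [373. 195.] [235. 168.]
-0.035 cornertops [645.  99.] [372. 359.]
-0.035 c [666. 305.] [227. 389.]
-0.035 c [456. 323.] [177. 285.]
-0.035 c [437. 117.] [313. 259.]
-0.03 origin->handle [ 87. 225.] [173.  75.]
-0.03 pin [359. 196.] [232. 162.]
-0.03 cornertops [632. 101.] [368. 352.]
-0.03 c [652. 306.] [224. 381.]
-0.03 c [442. 324.] [174. 278.]
-0.03 c [423. 118.] [309. 253.]
-0.04 origin->handle [115. 223.] [178.  85.]
-0.04 pin [387. 194.] [238. 174.]
-0.04 cornertops [659.  98.] [376. 366.]
-0.04 c [680. 304.] [231. 396.]
-0.04 c [469. 322.] [180. 291.]
-0.04 c [450. 116.] [316. 265.]
```

```bash
python3 - <<'E'
from plant import robot
from h import *
t=cv2.imread('pics/a_top.png');s=cv2.imread('pics/a_side.png')
crop(t,140,60,110,80,7,'pics/c_top.png')
crop(s,360,80,70,70,8,'pics/c_side.png')
crop(t,400,0,90,40,8,'pics/d_top.png')
p=robot.camera_params('top');ps=robot.camera_params('side')
print(tri(p,(211,99),ps,(394,130)))
print(tri(p,(465,5),ps,(568,35)),tri(p,(420,12),ps,(515,66)))
E
```

```text
(array([0.76783418, 0.23594218, 0.08394204]), np.float64(0.010127268597836902))
(array([ 0.76848195, -0.273749  ,  0.5198199 ]), np.float64(0.004295287487029762)) (array([ 0.77501797, -0.21098618,  0.46352927]), np.float64(0.02164144472200828))
```

View pics/c_top.png

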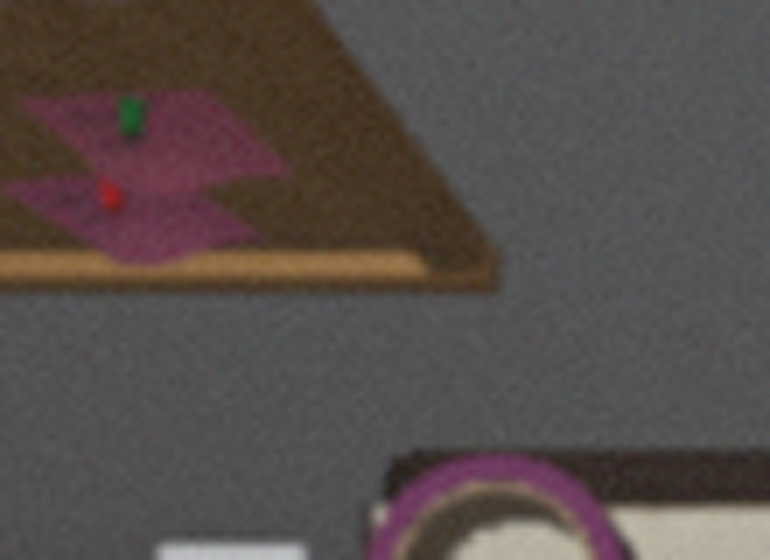

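View pics/c_side.png

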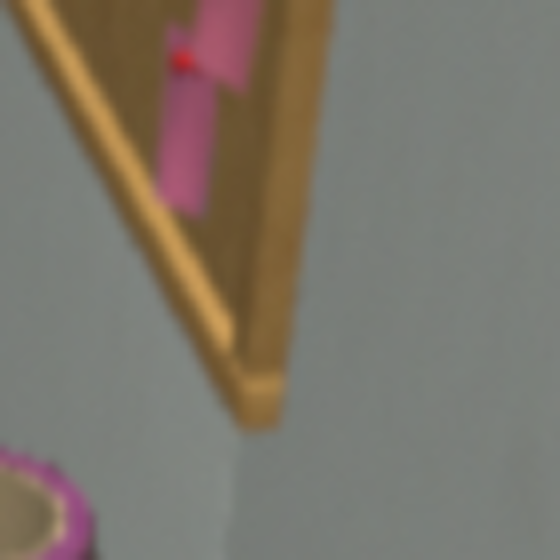

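View pics/d_top.png

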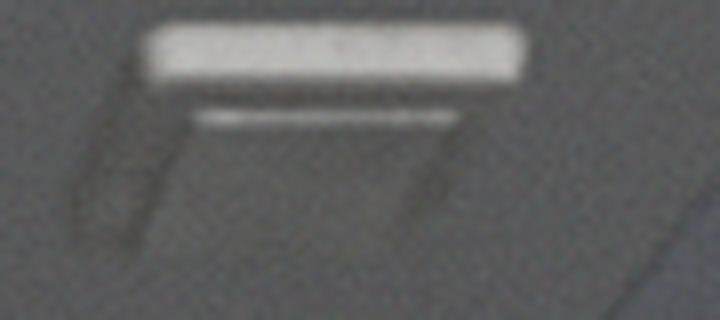

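```bash
python3 - <<'E'
from plant import robot
from h import *
t=cv2.imread('pics/a_top.png');s=cv2.imread('pics/a_side.png')
crop(t,180,180,300,220,2.6,'pics/e_top.png')
p=robot.camera_params('top');ps=robot.camera_params('side')
print(tri(p,(394,262),ps,(228,219)),tri(p,(473,270),ps,(256,294)))
print('mug',onz(p,431,211,.101), 'tape',onz(p,212,144,.05),'black',onz(p,269,180,.02))
print('orange',onz(p,267,273,.01))
E
```

```text
(array([ 0.34223103, -0.20850124,  0.23103514]), np.float64(0.022478404642437732)) (array([ 0.35692943, -0.36903577,  0.2417143 ]), np.float64(0.03707256622331535))
mug [ 0.47195076 -0.32331732  0.101     ] tape [0.65074853 0.23870645 0.05      ] black [0.55906999 0.08885074 0.02      ]
orange [0.31101924 0.09089608 0.01      ]
```

View pics/e_top.png

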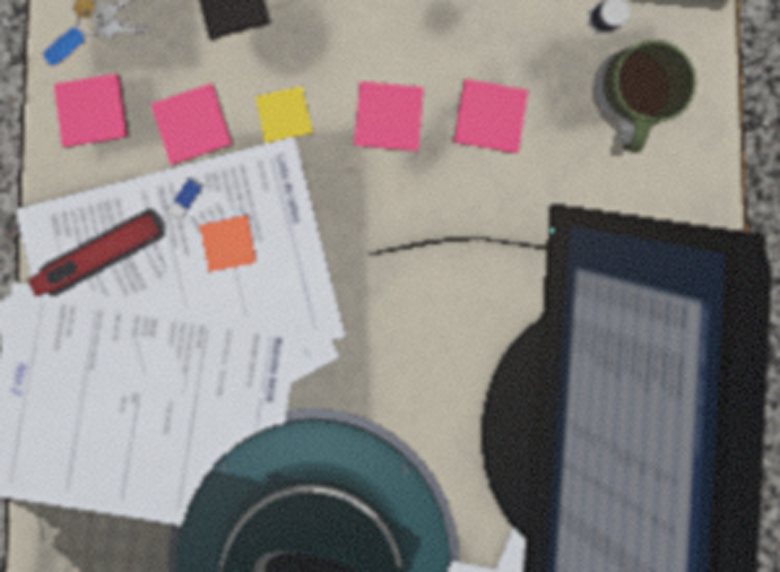

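```bash
cat >> h.py <<'E'
O=np.array([.6376,-.1224]);A=.0898
def D(x,y,z):
    return np.r_[O+x*np.array([np.cos(A),np.sin(A)])+y*np.array([-np.sin(A),np.cos(A)]),z]
def to(robot,X,yaw=None):
    """grasp point target X (world), jaw yaw (deg): print turn and shift in tool frame"""
    o=robot.get_obs();T=R.from_rotvec(o['tool_rot']).as_matrix()
    g=o['eef_pos']+.18*T[:,2]
    print('t',round(o['t'],2),'g',np.round(g,4),'jaw yaw',np.round(np.degrees(np.arctan2(T[1,1],T[0,1])),2),'tilt',np.round(np.degrees(T[:2,2]),2),'w',round(o['width'],4),'F',np.round(o['wrist_force'],1))
    if X is None: return
    if yaw is None: B=T
    else:
        y=np.radians(yaw); yy=np.array([np.cos(y),np.sin(y),0])
        if yy@T[:,1]<0: yy=-yy
        zz=np.array([0,0,-1.]);B=np.c_[np.cross(yy,zz),yy,zz]
    rv=np.degrees((R.from_matrix(T.T@B)).as_rotvec())
    # shift of TCP expressed in current tool frame T and in the final frame B
    tc=np.asarray(X)-.18*B[:,2]-o['eef_pos']
    print('turn',np.round(rv,2),'shift(now axes)',np.round(1e3*T.T@tc,1),'shift(after turn)',np.round(1e3*B.T@tc,1),'dist',round(1e3*np.linalg.norm(tc),1))
E
python3 - <<'E'
from plant import robot
from h import *
to(robot,D(0,.066,.215),np.degrees(A))
E
```

```text
t 0.15 g [0.2597 0.5682 0.2242] jaw yaw 65.43 tilt [-0.02 -0.05] w 0.0939 F [ 0.5  0.5 -0.8]
turn [-5.000e-02  3.000e-02  6.029e+01] shift(now axes) [-598.1 -413.8    9.6] shift(after turn) [-655.8  314.3    9.2] dist 727.3
```

Call:
{"method": "drive_tool", "body": {"rows": [[0, 0, 6.7, 0, 0, 0, 0], [0, 0, 6.7, 0, 0, 0, 0], [0, 0, 6.7, 0, 0, 0, 0], [0, 0, 6.7, 0, 0, 0, 0], [0, 0, 6.7, 0, 0, 0, 0], [0, 0, 6.7, 0, 0, 0, 0], [0, 0, 6.7, 0, 0, 0, 0], [0, 0, 6.7, 0, 0, 0, 0], [0, 0, 6.7, 0, 0, 0, 0], [0, 0, 0, 0, 0, 0, 0]]}}

```text
t: 0.98
eef_pos: [0.2597, 0.5677, 0.4015]
tool_rot: [2.177, 2.263, -0.009]
wrist_force: [0.0, -0.2, 0.3]
width: 0.0941
```

Call:
{"method": "drive_tool", "body": {"rows": [[0, 0, 0, -36, 17, 0, 0], [0, 0, 0, -36, 17, 0, 0], [0, 0, 0, -36, 17, 0, 0], [0, 0, 0, -36, 17, 0, 0], [0, 0, 0, -36, 17, 0, 0], [0, 0, 0, -36, 17, 0, 0], [0, 0, 0, -36, 17, 0, 0], [0, 0, 0, -36, 17, 0, 0], [0, 0, 0, -36, 17, 0, 0], [0, 0, 0, -36, 17, 0, 0], [0, 0, 0, -36, 17, 0, 0], [0, 0, 0, -36, 17, 0, 0], [0, 0, 0, -36, 17, 0, 0], [0, 0, 0, 0, 0, 0, 0]]}}

```text
t: 2.15
eef_pos: [0.518, 0.0964, 0.4022]
tool_rot: [2.091, 2.34, -0.009]
wrist_force: [0.4, -1.5, -0.0]
width: 0.0936
```

```bash
python3 - <<'E'
from plant import robot
from h import *
to(robot,D(0,.066,.215),np.degrees(A))
print(robot.get_obs()['qpos'])
E
```

```text
t 2.15 g [0.5177 0.0952 0.2222] jaw yaw 6.45 tilt [-0.09 -0.38] w 0.0936 F [ 0.4 -1.5 -0. ]
turn [-0.13  0.37  1.31] shift(now axes) [-164.8   95.8    8. ] shift(after turn) [-162.6   99.5    7.2] dist 190.8
[-0.64837139  0.26435716  0.47833336  1.87236493 -0.13265039  1.03999077
 -0.00395249]
```

Call:
{"method": "drive_tool", "body": {"rows": [[0, 0, 0.3, -31, 19, -3, 0], [0, 0.4, 0.3, -31, 19, -3, 0], [0, 0, 0.3, -31, 19, -3, 0], [0, 0, 0.3, -31, 19, -3, 0], [0, 0, 0.3, -31, 19, -3, 0], [0, 0, 0, 0, 0, 0, 0]]}}

```text
t: 2.65
eef_pos: [0.6328, -0.0533, 0.4164]
tool_rot: [-2.088, -2.343, 0.004]
wrist_force: [0.7, -1.0, -0.5]
width: 0.0939
```

```bash
python3 - <<'E'
from plant import robot
from h import *
to(robot,D(0,.066,.215),np.degrees(A))
p=robot.camera_params('wrist');print(p)
w=robot.capture('wrist');cv2.imwrite('pics/f_w.png',w)
s=robot.capture('side');crop(s,320,120,160,150,5,'pics/f_s.png')
for n,l in [('origin->handle',(0,.162,.14)),('pin',(0,.066,.145)),('c',(.0385,-.0385,.1)),('c',(-.0385,-.0385,.1)),('c',(-.0385,.0385,.1)),('c',(.0385,.0385,.1)),('b',(-.055,-.055,.006)),('b',(-.055,.125,.006))]:
   print(n,np.round(proj(p,D(*l))))
E
```

```text
t 2.65 g [ 0.632  -0.0533  0.2364] jaw yaw 6.57 tilt [-0.25  0.01] w 0.0939 F [ 0.7 -1.  -0.5]
turn [-0.25 -0.04  1.42] shift(now axes) [-3.2 -1.4 21.4] shift(after turn) [-3.2 -1.4 21.4] dist 21.7
{'fx': 320.7739865910445, 'fy': 320.7739865910445, 'cx': 318.867627622226, 'cy': 196.6873317029692, 'eye': array([0.62569065, 0.01646338, 0.39623707]), 'rotation': array([2.89369432, 0.16590571, 0.01530676])}
origin->handle [320.  86.]
pin [317. 210.]
c [352. 296.]
c [278. 294.]
c [277. 223.]
c [356. 225.]
b [274. 267.]
b [273. 128.]
```

View pics/f_w.png

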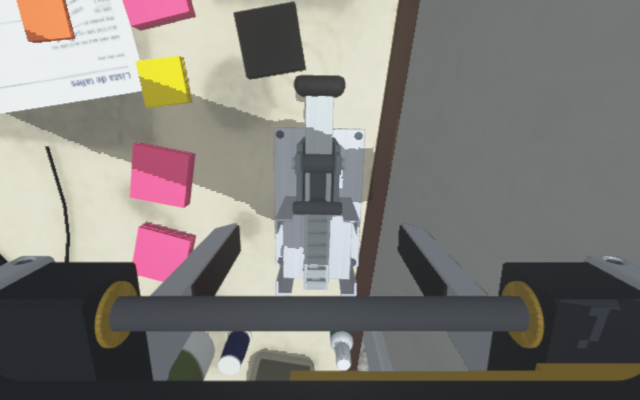

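View pics/f_s.png

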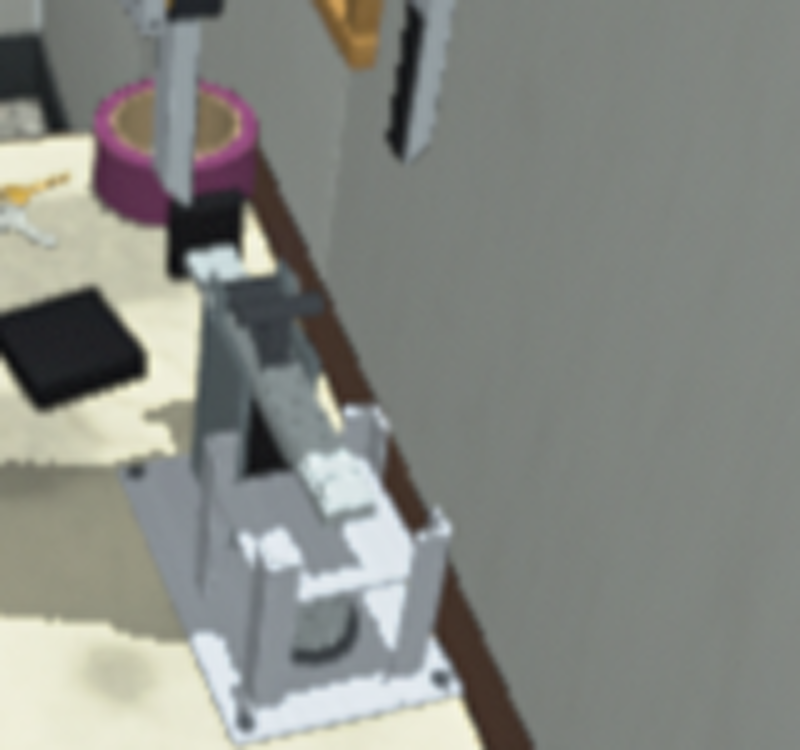

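Call:
{"method": "drive_tool", "body": {"rows": [[0, 0, 1.4, -3, -1, 20, 0], [0, 0, 0, 0, 0, 20, 0], [0, 0, 0, 0, 0, 20, 0], [0, 0, 0, 0, 0, 15, 0], [0, 0, 0, 0, 0, 0, 0]]}}

```text
t: 3.17
eef_pos: [0.6281, -0.0454, 0.3382]
tool_rot: [-2.089, -2.335, -0.001]
wrist_force: [-0.6, 0.1, 0.0]
width: 0.094
```

```bash
python3 - <<'E'
from plant import robot
from h import *
to(robot,D(0,.066,.145),np.degrees(A))
p=robot.camera_params('wrist')
w=robot.capture('wrist');cv2.imwrite('pics/g_w.png',w[120:330,200:440].repeat(3,0).repeat(3,1)[:600])
for n,l in [('handle',(0,.162,.14)),('pin',(0,.066,.145)),('pin+',(.02,.066,.145)),('pin-',(-.02,.066,.145))]:
   print(n,np.round((proj(p,D(*l))-[200,120])*3))
E
```

```text
t 3.17 g [ 0.627  -0.0443  0.1582] jaw yaw 6.35 tilt [-0.33  0.35] w 0.094 F [-0.6  0.1  0. ]
turn [-0.29 -0.39  1.21] shift(now axes) [-11.7   2.4  13.1] shift(after turn) [-11.6   2.6  13.2] dist 17.7
handle [380. -85.]
pin [368. 429.]
pin+ [470. 431.]
pin- [265. 427.]
```

View pics/g_w.png

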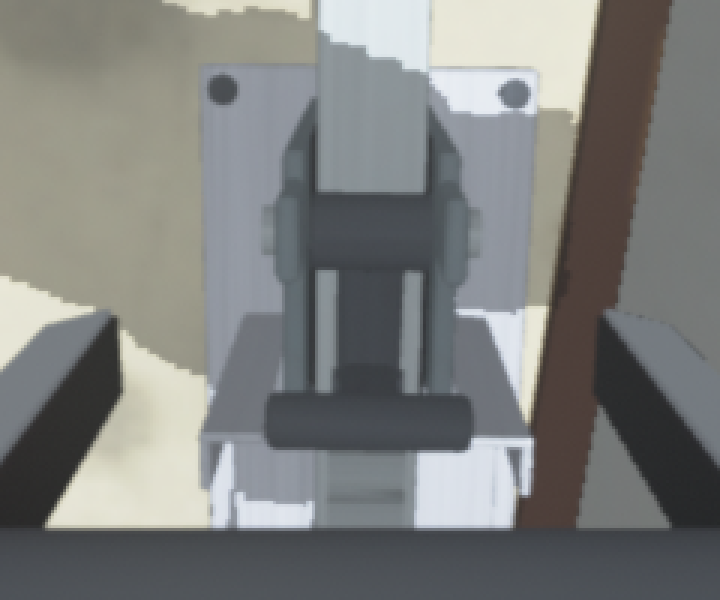

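Call:
{"method": "drive_tool", "body": {"rows": [[-0.3, -0.4, 1.2, -11, 2.5, 5, 0], [0, 0, 0, 0, 0, 5, 0], [0, 0, 0, 0, 0, 3, 0], [0, 0, 0, 0, 0, 0, 0]]}}

```text
t: 3.55
eef_pos: [0.6327, -0.0555, 0.3287]
tool_rot: [2.114, 2.319, 0.006]
wrist_force: [-0.5, 0.3, 0.7]
width: 0.0939
```

```bash
python3 - <<'E'
from plant import robot
from h import *
to(robot,D(0,.066,.145),np.degrees(A))
E
```

```text
t 3.55 g [ 0.6337 -0.0555  0.1487] jaw yaw 5.3 tilt [ 0.31 -0.  ] w 0.0939 F [-0.5  0.3  0.7]
turn [0.31 0.03 0.16] shift(now axes) [-1.1 -1.2  3.7] shift(after turn) [-1.1 -1.1  3.7] dist 4.1
```

Close enough; pinch the pin's ends.

Call:
{"method": "drive_tool", "body": {"rows": [[0.3, 0, 0, -1, -1, 4, 0.3], [0, 0, 0, 0, 0, 0, 0.5], [0, 0, 0, 0, 0, 0, 0.8], [0, 0, 0, 0, 0, 0, 0.8], [0, 0, 0, 0, 0, 0, 0.8], [0, 0, 0, 0, 0, 0, 0.8], [0, 0, 0, 0, 0, 0, 0.8]]}}

```text
t: 4.13
eef_pos: [0.632, -0.0566, 0.3257]
tool_rot: [2.115, 2.322, 0.001]
wrist_force: [0.1, 1.1, -0.5]
width: 0.0507
```

```bash
python3 - <<'E'
from plant import robot
from h import *
to(robot,D(0,.066,.145),np.degrees(A))
E
```

```text
t 4.13 g [ 0.6323 -0.0566  0.1457] jaw yaw 5.34 tilt [ 0.09 -0.01] w 0.0507 F [ 0.1  1.1 -0.5]
turn [0.09 0.02 0.2 ] shift(now axes) [-0.1 -0.3  0.7] shift(after turn) [-0.1 -0.3  0.7] dist 0.8
```

Call:
{"method": "drive_tool", "body": {"rows": [[0, 0, 0, 0, 0, 0, 0.8], [0, 0, 0, 0, 0, 0, 0.8], [0, 0, 0, 0, 0, 0, 0.8], [0, 0, 0, 0, 0, 0, 0.8]]}}

```text
t: 4.47
eef_pos: [0.631, -0.057, 0.3258]
tool_rot: [-2.116, -2.321, 0.002]
wrist_force: [-0.3, 1.1, -1.7]
width: 0.0397
```

```bash
python3 - <<'E'
from plant import robot
from h import *
to(robot,D(0,.066,.145),np.degrees(A))
E
```

```text
t 4.47 g [ 0.6307 -0.0569  0.1458] jaw yaw 5.29 tilt [-0.1   0.01] w 0.0397 F [-0.3  1.1 -1.7]
turn [-0.1  -0.02  0.14] shift(now axes) [0.2 0.7 0.8] shift(after turn) [0.3 0.7 0.8] dist 1.1
```

Call:
{"method": "drive_tool", "body": {"rows": [[0, 0, 0, 2, 0, -3, 0.8], [0, 0, 0, 1, 0, -2, 0.8], [0, 0, 0, 2, 0, -2.5, 0.8], [0, 0, 0, 2, 0, -2, 0.8], [0, 0, 0, 2, 0, -2, 0.8], [0, 0, 0, 2, 0, -2, 0.8], [0, 0, 0, 2.5, 0, -1.5, 0.8], [0, 0, 0, 2.5, 0, -1.5, 0.8]]}}

```text
t: 5.13
eef_pos: [0.6294, -0.0415, 0.3428]
tool_rot: [2.118, 2.319, -0.006]
wrist_force: [3.0, -4.3, -6.0]
width: 0.0397
```

```bash
python3 - <<'E'
from plant import robot
from h import *
to(robot,D(0,.0816,.161),np.degrees(A))
w=robot.capture('wrist');cv2.imwrite('pics/h_w.png',w)
E
```

```text
t 5.13 g [ 0.6291 -0.0421  0.1628] jaw yaw 5.21 tilt [-0.11 -0.21] w 0.0397 F [ 3.  -4.3 -6. ]
turn [-0.13  0.2   0.06] shift(now axes) [0.2 0.9 1.8] shift(after turn) [0.2 0.9 1.8] dist 2.0
```

View pics/h_w.png

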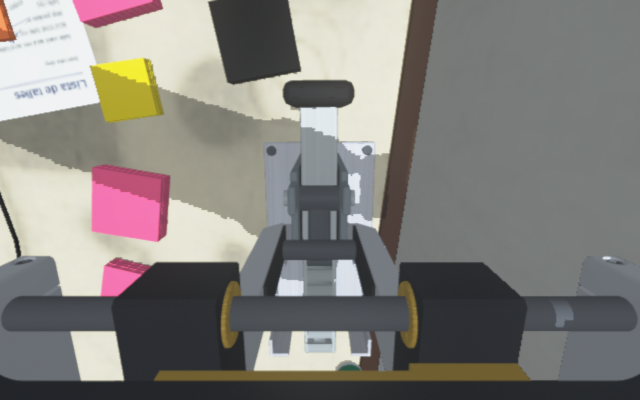

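Call:
{"method": "drive_tool", "body": {"rows": [[0, 0, 0, 2.5, 0, -0.5, 0.8], [0, 0, 0, 2.5, 0, -0.5, 0.8], [0, 0, 0, 3, 0, -0.5, 0.8], [0, 0, 0, 3, 0, -0.5, 0.8], [0, 0, 0, 0, 0, 0, 0.8]]}}

```text
t: 5.6
eef_pos: [0.6283, -0.0317, 0.3468]
tool_rot: [2.117, 2.315, -0.008]
wrist_force: [1.9, 0.2, -6.6]
width: 0.0397
```

```bash
python3 - <<'E'
from plant import robot
from h import *
to(robot,D(0,.092,.165),np.degrees(A))
w=robot.capture('wrist');cv2.imwrite('pics/i_w.png',w)
E
```

```text
t 5.6 g [ 0.6282 -0.0329  0.1668] jaw yaw 5.11 tilt [-0.01 -0.38] w 0.0397 F [ 1.9  0.2 -6.6]
turn [-0.05  0.37 -0.03] shift(now axes) [0.9 1.2 1.8] shift(after turn) [0.8 1.2 1.8] dist 2.3
```

View pics/i_w.png

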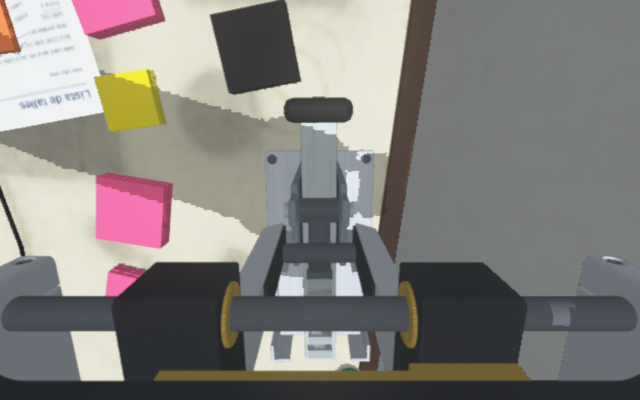

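Call:
{"method": "drive_tool", "body": {"rows": [[0, 0, 0, 0, 0, 0, 0.3], [0, 0, 0, 0, 0, 0, 0.3], [0, 0, 0, 0, 0, 0, 0.3], [0, 0, 0, 0, 0, 0, 0.3], [0, 0, 0, 0, 0, -20, 0.3], [0, 0.4, 0, 0, 0, -20, 0.3], [0, 0, 0, 35, 0, 0, 0.3], [0, 0, 0, 35, 0, 0, 0.3], [0, 0, 0, 0, 0, 0, 0.3]]}}

```text
t: 6.4
eef_pos: [0.6219, 0.04, 0.3895]
tool_rot: [-2.121, -2.313, -0.004]
wrist_force: [0.5, 2.4, -0.6]
width: 0.0661
```

```bash
python3 - <<'E'
from plant import robot
from h import *
to(robot,D(0,.162,.122),np.degrees(A))
p=robot.camera_params('wrist')
w=robot.capture('wrist');cv2.imwrite('pics/j_w.png',w)
for n,l in [('handle',(0,.162,.14)),('pin',(0,.092,.165))]:print(n,np.round(proj(p,D(*l))))
E
```

```text
t 6.4 g [0.6217 0.0408 0.2095] jaw yaw 4.96 tilt [-0.07  0.25] w 0.0661 F [ 0.5  2.4 -0.6]
turn [-0.05 -0.25 -0.19] shift(now axes) [-1.6  1.2 87.5] shift(after turn) [-1.2  1.1 87.5] dist 87.5
handle [319. 217.]
pin [319. 319.]
```

View pics/j_w.png

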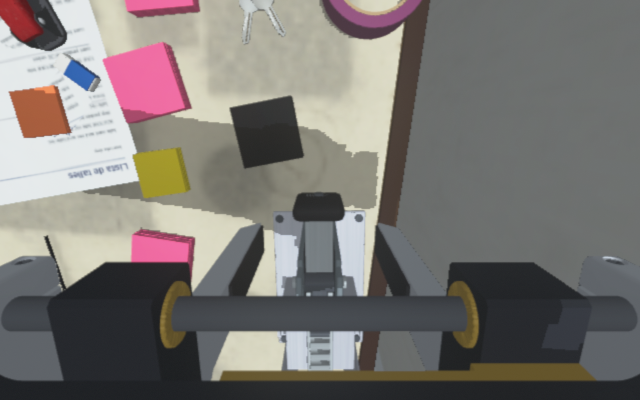

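Call:
{"method": "drive_tool", "body": {"rows": [[0, 0, 0, 1, 1, 25, 0.3], [0, 0, 0, 0, 0, 25, 0.3], [0, 0, 0, 0, 0, 20, 0.3], [0, 0, 0, 0, 0, 10, 0.3], [0, 0, 0, 0, 0, 0, 0.3]]}}

```text
t: 6.87
eef_pos: [0.6234, 0.0372, 0.3082]
tool_rot: [-2.124, -2.314, -0.007]
wrist_force: [0.4, -0.3, 0.4]
width: 0.0656
```

```bash
python3 - <<'E'
from plant import robot
from h import *
to(robot,D(0,.164,.122),np.degrees(A))
w=robot.capture('wrist');cv2.imwrite('pics/k_w.png',w)
E
```

```text
t 6.87 g [0.6238 0.0379 0.1282] jaw yaw 4.88 tilt [0.14 0.2 ] w 0.0656 F [ 0.4 -0.3  0.4]
turn [ 0.15 -0.19 -0.27] shift(now axes) [ 3.7 -0.2  6.2] shift(after turn) [ 3.8 -0.2  6.2] dist 7.3
```

View pics/k_w.png

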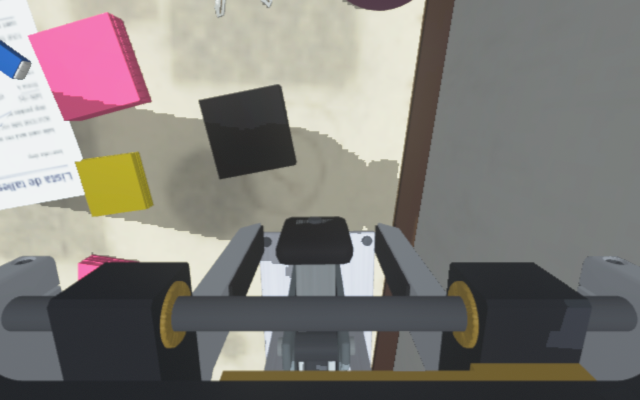

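Call:
{"method": "drive_tool", "body": {"rows": [[0, 0, 0, 4, 0, 4, 0.9], [0, 0, 0, 0, 0, 0, 0.9], [0, 0, 0, 0, 0, 0, 0.9], [0, 0, 0, 0, 0, 0, 0.9], [0, 0, 0, 0, 0, 0, 0.9], [0, 0, 0, 0, 0, 0, 0.9], [0, 0, 0, 0, 0, 0, 0.9]]}}

```text
t: 7.5
eef_pos: [0.6215, 0.0402, 0.3076]
tool_rot: [-2.123, -2.31, -0.002]
wrist_force: [4.6, 0.2, -12.5]
width: 0.0399
```

```bash
python3 - <<'E'
from plant import robot
from h import *
to(robot,D(0,.164,.122),np.degrees(A))
w=robot.capture('wrist');cv2.imwrite('pics/l_w.png',w)
E
```

```text
t 7.5 g [0.6211 0.0409 0.1276] jaw yaw 4.84 tilt [-0.13  0.21] w 0.0399 F [  4.6   0.2 -12.5]
turn [-0.11 -0.23 -0.31] shift(now axes) [0.6 1.4 5.6] shift(after turn) [0.6 1.4 5.6] dist 5.8
```

View pics/l_w.png

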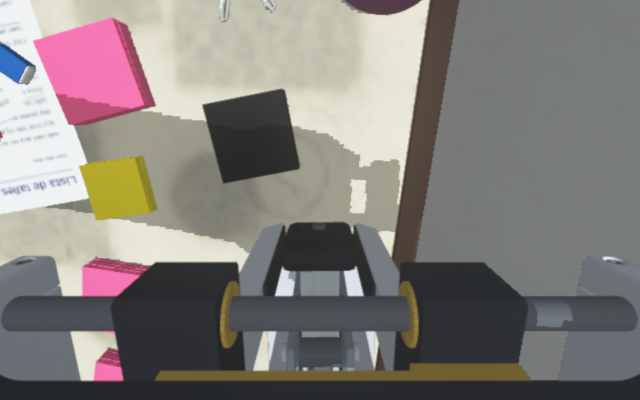

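Call:
{"method": "drive_tool", "body": {"rows": [[0, 0, 0, 8, 0, 0, 0.9], [0, 0, 0, 12, 0, 0, 0.9], [0, 0, 0, 12, 0, 0, 0.9], [0, 0, 0, 12, 0, 0, 0.9], [0, 0, 0, 12, 0, 0, 0.9], [0, 0, 0, 12, 0, 0, 0.9], [0, 0, 0, 0, 0, 0, 0.9]]}}

```text
t: 8.13
eef_pos: [0.6148, 0.1145, 0.3076]
tool_rot: [-2.122, -2.311, 0.001]
wrist_force: [0.1, 2.3, -7.7]
width: 0.0399
```

```bash
sed -i 's/^O=.*;A/O=np.array([.6364,-.1225]);A/' h.py; python3 - <<'E'
from plant import robot
from h import *
to(robot,D(0,.254,.128),np.degrees(A))
E
```

```text
t 8.13 g [0.6141 0.115  0.1276] jaw yaw 4.89 tilt [-0.2   0.15] w 0.0399 F [ 0.1  2.3 -7.7]
turn [-0.19 -0.17 -0.25] shift(now axes) [16.1  0.2 -0.4] shift(after turn) [16.   0.3 -0.4] dist 16.1
```

Call:
{"method": "drive_tool", "body": {"rows": [[0, 0, 0, 8, 0, 0, 0.9], [0, 0, 0, 8, 0, 0, 0.9], [0, 0, 0, 4, 0, 0, 0.9], [0, 0, 0, 0, 0, 0, 0.9]]}}

```text
t: 8.47
eef_pos: [0.6131, 0.1329, 0.3077]
tool_rot: [-2.128, -2.311, 0.008]
wrist_force: [-1.1, 2.3, -6.2]
width: 0.0399
```

```bash
python3 - <<'E'
from plant import robot
from h import *
to(robot,D(0,.254,.128),np.degrees(A))
t=robot.capture('side');crop(t,300,110,150,140,5,'pics/m_s.png')
E
```

```text
t 8.47 g [0.6125 0.1323 0.1277] jaw yaw 4.7 tilt [-0.19 -0.2 ] w 0.0399 F [-1.1  2.3 -6.2]
turn [-0.21  0.19 -0.45] shift(now axes) [-2.5  0.3 -0.3] shift(after turn) [-2.5  0.3 -0.3] dist 2.5
```

View pics/m_s.png

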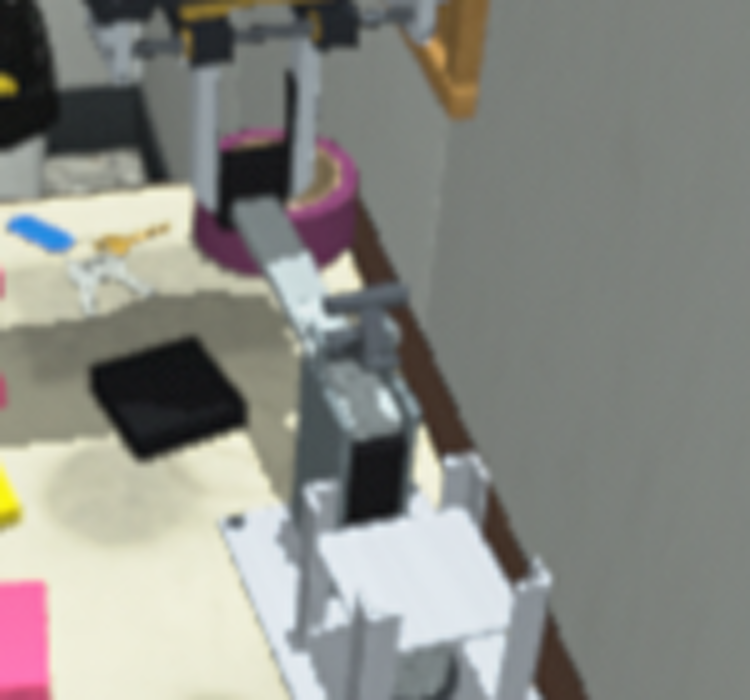

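Call:
{"method": "drive_tool", "body": {"rows": [[0, 0, 0, 0, 0, 0, 0], [0, 0, 0, 0, 0, 0, 0], [0, 0, 0, 0, 0, 0, 0], [0, 0, 0, 0, 0, 0, 0], [0, 0, 0, 0, 0, -30, 0], [0, 0, 0, 0, 0, -30, 0], [0, 0, 0, 0, 0, -20, 0], [0, 0, 0, 0, 0, 0, 0]]}}

```text
t: 9.18
eef_pos: [0.6139, 0.1351, 0.3927]
tool_rot: [-2.128, -2.31, 0.0]
wrist_force: [0.1, -0.0, 0.3]
width: 0.0898
```

```bash
cat >> h.py <<'E'
def blocks(robot,tag=None,pose=True):
    t=robot.capture('top');p=robot.camera_params('top')
    if tag: cv2.imwrite(f'pics/{tag}.png',t)
    cs,_=blobs(t,'pink')
    for c in cs:
        r=cv2.minAreaRect(c)
        q=np.array([onz(p,*b,.02)[:2] for b in cv2.boxPoints(r)])
        ang=np.degrees(np.arctan2(*(q[1]-q[0])[::-1]))%90
        print('pink',np.round(q.mean(0),4),'sides',np.round([np.linalg.norm(q[1]-q[0]),np.linalg.norm(q[2]-q[1])],4),'ang',np.round(ang,1))
E
python3 - <<'E'
from plant import robot
from h import *
blocks(robot,'n_t')
to(robot,[.4286,.1262,.10],18.8)
E
```

```text
pink [0.429  0.1263] sides [0.064  0.0626] ang 18.8
pink [ 0.4379 -0.0763] sides [0.0626 0.0633] ang 85.1
pink [ 0.439  -0.1802] sides [0.063  0.0642] ang 80.2
t 9.23 g [0.6133 0.1352 0.2111] jaw yaw 4.71 tilt [-0.11  0.01] w 0.0918 F [0.1 0.3 0.5]
turn [ -0.11  -0.03 -14.09] shift(now axes) [   6.2 -185.   111.5] shift(after turn) [  51.1 -178.1  111.1] dist 216.0
```

View pics/n_t.png

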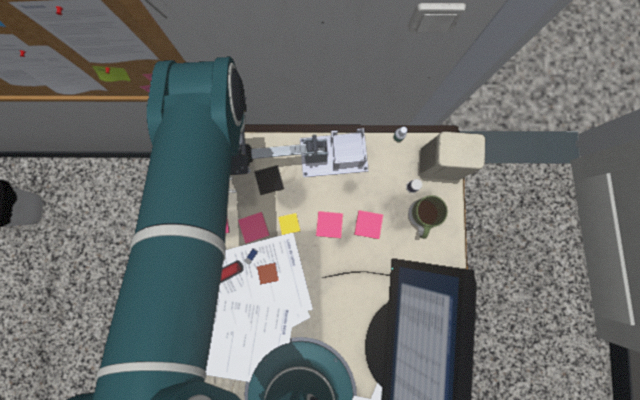

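Call:
{"method": "drive_tool", "body": {"rows": [[0, 0, -7, 0, 0, 0, 0.1], [0, 0, -7, 0, 0, 0, 0.1], [0, 0, 0, 8, -30, 18, 0.1], [0, 0, 0, 8, -30, 18, 0.1], [0, 0, 0, 8, -30, 18, 0.1], [0, 0, 0, 8, -30, 18, 0.1], [0, 0, 0, 8, -30, 18, 0.1], [0, 0, 0, 8, -25, 18, 0.1], [0, 0, 0, 0, 0, 0, 0.1]]}}

```text
t: 9.98
eef_pos: [0.4229, 0.1219, 0.2743]
tool_rot: [-1.812, -2.564, 0.003]
wrist_force: [-0.2, -0.8, -0.3]
width: 0.0847
```

```bash
cat >> h.py <<'E'
def wsee(robot,name,z=.02,pts=()):
    to(robot,None);p=robot.camera_params('wrist');w=robot.capture('wrist');cv2.imwrite(f'pics/{name}.png',w)
    cs,_=blobs(w,'pink')
    for c in cs:
        if cv2.contourArea(c)<500: continue
        x,y,ww,hh=cv2.boundingRect(c)
        r=cv2.minAreaRect(c);b=cv2.boxPoints(r)
        q=np.array([onz(p,*k,z)[:2] for k in b])
        print('box px',(x,y,ww,hh),'ctr',np.round(q.mean(0),4),'sides',np.round([np.linalg.norm(q[1]-q[0]),np.linalg.norm(q[2]-q[1])],4))
    for l in pts: print(l,np.round(proj(p,l)))
E
python3 - <<'E'
from plant import robot
from h import *
to(robot,[.429,.1263,.022],18.8)
wsee(robot,'o_w')
E
```

```text
t 9.98 g [0.4225 0.1219 0.0943] jaw yaw 19.49 tilt [-0.13 -0.02] w 0.0847 F [-0.2 -0.8 -0.3]
turn [-0.13 -0.03  0.69] shift(now axes) [ 2.1  7.4 72.3] shift(after turn) [ 2.2  7.2 72.3] dist 72.7
t 9.98 g [0.4225 0.1219 0.0943] jaw yaw 19.49 tilt [-0.13 -0.02] w 0.0847 F [-0.2 -0.8 -0.3]
box px (292, 162, 88, 86) ctr [0.4339 0.1306] sides [0.0637 0.0668]
box px (349, 16, 115, 116) ctr [0.4474 0.2332] sides [0.0654 0.0659]
```

View pics/o_w.png

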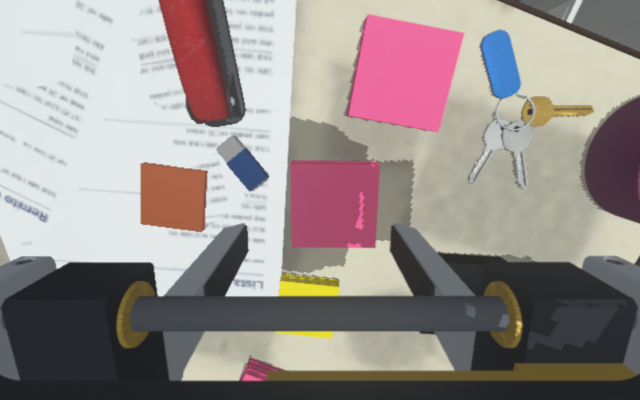

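Call:
{"method": "drive_tool", "body": {"rows": [[0, 0, 0, 3.5, 10, 20, 0.1], [0, 0, 0, 0, 0, 20, 0.1], [0, 0, 0, 0, 0, 18, 0.1], [0, 0, 0, 0, 0, 0, 0.1]]}}

```text
t: 10.37
eef_pos: [0.4367, 0.1303, 0.217]
tool_rot: [1.811, 2.564, 0.008]
wrist_force: [-2.0, -0.1, 0.2]
width: 0.0848
```

```bash
python3 - <<'E'
from plant import robot
from h import *
to(robot,[.4315,.1285,.022],19.2)
wsee(robot,'p_w')
E
```

```text
t 10.37 g [0.4376 0.1308 0.037 ] jaw yaw 19.51 tilt [0.29 0.17] w 0.0848 F [-2.  -0.1  0.2]
turn [ 0.33 -0.06  0.31] shift(now axes) [ 0.1 -5.6 15. ] shift(after turn) [ 0.1 -5.5 15. ] dist 16.0
t 10.37 g [0.4376 0.1308 0.037 ] jaw yaw 19.51 tilt [0.29 0.17] w 0.0848 F [-2.  -0.1  0.2]
box px (252, 180, 115, 110) ctr [0.4329 0.1308] sides [0.0639 0.0679]
box px (326, 0, 152, 143) ctr [0.4476 0.2339] sides [0.0653 0.0658]
```

View pics/p_w.png

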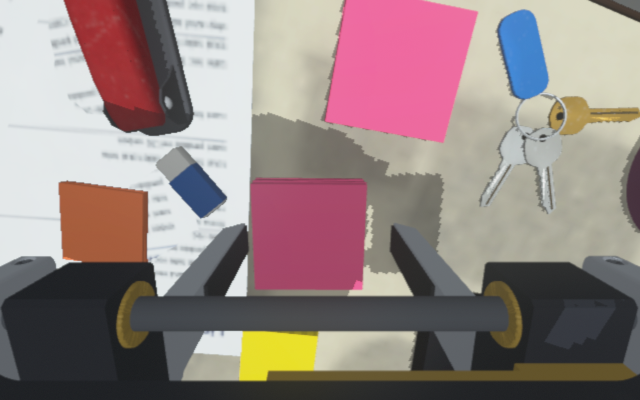

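Call:
{"method": "drive_tool", "body": {"rows": [[0.3, 0, 0.3, 0, -5, 4, 0.1], [0, 0, 0, 0, 0, 8, 0.1], [0, 0, 0, 0, 0, 4, 0.6], [0, 0, 0, 0, 0, 0, 0.6], [0, 0, 0, 0, 0, 0, 0.6], [0, 0, 0, 0, 0, 0, 0.6], [0, 0, 0, 0, 0, 0, 0.6], [0, 0, 0, 0, 0, 0, 0.6]]}}

```text
t: 11.08
eef_pos: [0.4342, 0.1286, 0.2046]
tool_rot: [1.82, 2.558, 0.009]
wrist_force: [0.3, -0.9, -0.8]
width: 0.0657
```

```bash
python3 - <<'E'
from plant import robot
from h import *
to(robot,[.4315,.1285,.022],19.2)
E
```

```text
t 11.08 g [0.4351 0.1292 0.0246] jaw yaw 19.12 tilt [0.29 0.2 ] w 0.0657 F [ 0.3 -0.9 -0.8]
turn [ 0.34 -0.09 -0.08] shift(now axes) [ 0.8 -2.6  2.6] shift(after turn) [ 0.8 -2.6  2.6] dist 3.8
```

Call:
{"method": "drive_tool", "body": {"rows": [[0, 0, 0, 0, 0, -20, 0.6], [0, 0, 0, 0, 0, -40, 0.6], [0, 0, 0, 0, 0, -40, 0.6], [0, 0, 0, 0, 0, -40, 0.6], [0, 0, 0, 0, 0, -40, 0.6], [0, 0, 0, 0, 0, -20, 0.6], [0, 0, 0, 0, 0, 0, 0.6]]}}

```text
t: 11.67
eef_pos: [0.4324, 0.1267, 0.4137]
tool_rot: [1.824, 2.556, 0.003]
wrist_force: [0.7, 0.3, -1.2]
width: 0.0656
```

```bash
python3 - <<'E'
from plant import robot
from h import *
to(robot,D(0,0,.20),np.degrees(A))
wsee(robot,'q_w')
E
```

```text
t 11.67 g [0.4328 0.1268 0.2337] jaw yaw 19.0 tilt [0.14 0.05] w 0.0656 F [ 0.7  0.3 -1.2]
turn [ 0.14 -0.02 13.85] shift(now axes) [-302.   111.7   33.9] shift(after turn) [-266.4  180.9   33.7] dist 323.8
t 11.67 g [0.4328 0.1268 0.2337] jaw yaw 19.0 tilt [0.14 0.05] w 0.0656 F [ 0.7  0.3 -1.2]
box px (235, 349, 51, 23) ctr [ 0.4407 -0.1393] sides [0.0679 0.0357]
box px (259, 183, 123, 114) ctr [0.4623 0.0511] sides [0.1498 0.1449]
box px (327, 58, 69, 69) ctr [0.4478 0.2333] sides [0.0646 0.0647]
```

View pics/q_w.png

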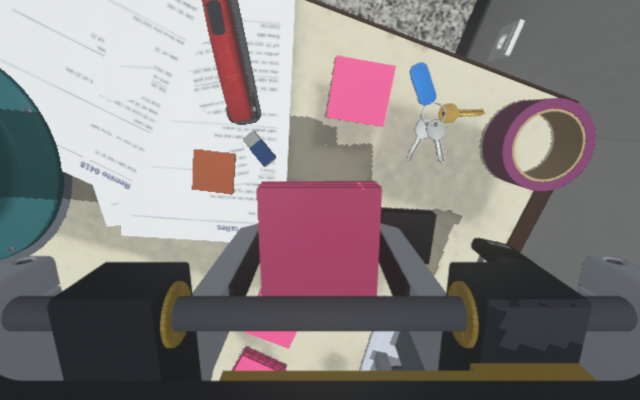

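```bash
cat >> h.py <<'E'
def hand(robot,u,v,dz):
    """pixel (u,v) of far edge of held block at height g+dz -> tool-frame coords from grasp point (mm)"""
    o=robot.get_obs();T=R.from_rotvec(o['tool_rot']).as_matrix();g=o['eef_pos']+.18*T[:,2]
    X=onz(robot.camera_params('wrist'),u,v,g[2]+dz);return np.round(1e3*T.T@(X-g),1)
E
python3 - <<'E'
from plant import robot
from h import *
print(hand(robot,320,188,-.0046),hand(robot,261,188,-.0046),hand(robot,379,188,-.0046),hand(robot,320,182,-.0246))
w=cv2.imread('pics/q_w.png');crop(w,240,165,160,60,5,'pics/q2.png')
E
```

```text
[33.7  1.8  4.6] [ 33.7 -29.2   4.6] [33.7 32.7  4.7] [32.9  1.9 24.6]
```

View pics/q2.png

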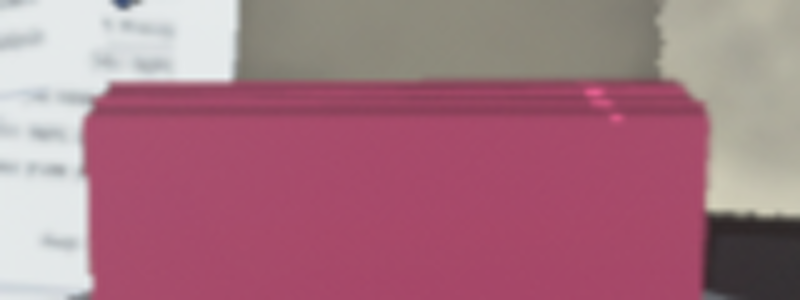

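Call:
{"method": "drive_tool", "body": {"rows": [[0, 0, 6.9, 0, 0, 0, 0.6], [0, 0, 6.9, 0, 0, 0, 0.6], [0, 0, 0, -32, 22, 0, 0.6], [0, 0, 0, -32, 22, 0, 0.6], [0, 0, 0, -32, 22, 0, 0.6], [0, 0, 0, -32, 22, 0, 0.6], [0, 0, 0, -32, 22, 0, 0.6], [0, 0, 0, -32, 22, 0, 0.6], [0, 0, 0, -32, 22, 0, 0.6], [0, 0, 0, 0, 0, 0, 0.6]]}}

```text
t: 12.55
eef_pos: [0.6063, -0.0926, 0.3979]
tool_rot: [-2.129, -2.3, 0.014]
wrist_force: [0.5, -1.2, -0.2]
width: 0.0659
```

```bash
python3 - <<'E'
from plant import robot
from h import *
to(robot,D(0,0,.20),np.degrees(A))
E
```

```text
t 12.55 g [ 0.6042 -0.0929  0.2179] jaw yaw 4.43 tilt [-0.65 -0.09] w 0.0659 F [ 0.5 -1.2 -0.2]
turn [-0.66  0.03 -0.71] shift(now axes) [-32.1  27.9  17.6] shift(after turn) [-32.5  27.3  17.9] dist 46.0
```

Call:
{"method": "drive_tool", "body": {"rows": [[-0.6, 0, -0.7, -16, 14, 0, 0.6], [0, 0, 0, -16, 13, 0, 0.6], [0, 0, 0, 0, 0, 0, 0.6]]}}

```text
t: 12.8
eef_pos: [0.6369, -0.1261, 0.3909]
tool_rot: [-2.12, -2.312, 0.011]
wrist_force: [-0.2, -0.7, -1.2]
width: 0.0655
```

```bash
python3 - <<'E'
from plant import robot
from h import *
to(robot,D(0,0,.16),np.degrees(A))
wsee(robot,'r_w')
s=robot.capture('side');crop(s,320,110,130,150,4,'pics/r_s.png')
E
```

```text
t 12.8 g [ 0.6354 -0.1264  0.2109] jaw yaw 4.96 tilt [-0.48 -0.11] w 0.0655 F [-0.2 -0.7 -1.2]
turn [-0.49  0.06 -0.19] shift(now axes) [ 3.7  0.2 50.9] shift(after turn) [ 3.6 -0.2 50.9] dist 51.0
t 12.8 g [ 0.6354 -0.1264  0.2109] jaw yaw 4.96 tilt [-0.48 -0.11] w 0.0655 F [-0.2 -0.7 -1.2]
box px (258, 182, 125, 115) ctr [ 0.6424 -0.1975] sides [0.1381 0.1418]
box px (119, 177, 69, 68) ctr [ 0.4475 -0.1765] sides [0.0708 0.0722]
box px (114, 82, 70, 72) ctr [ 0.4464 -0.0743] sides [0.0665 0.0763]
```

View pics/r_s.png

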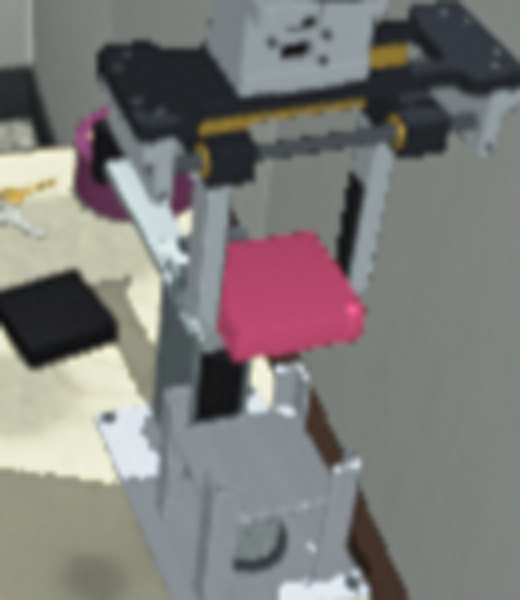

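View pics/r_w.png

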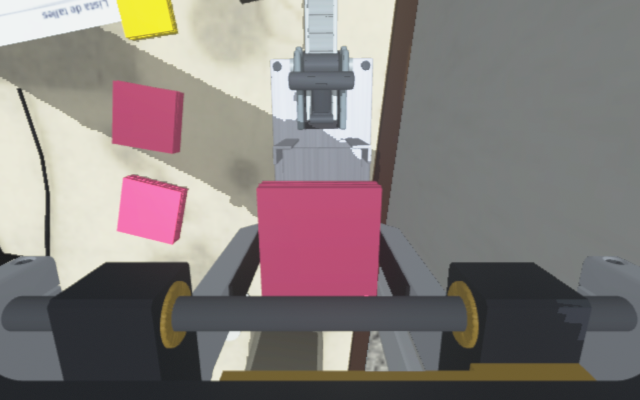

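Call:
{"method": "drive_tool", "body": {"rows": [[-0.5, 0, 0, 3.5, 0, 25, 0.6], [0, 0, 0, 0, 0, 22, 0.6], [0, 0, 0, 0, 0, 0, 0.6]]}}

```text
t: 13.15
eef_pos: [0.6341, -0.1185, 0.3414]
tool_rot: [-2.12, -2.317, -0.0]
wrist_force: [-0.2, -0.5, -1.1]
width: 0.0659
```

```bash
python3 - <<'E'
from plant import robot
from h import *
to(robot,D(0,0,.1),np.degrees(A))
wsee(robot,'s_w',pts=[D(.0385,.0385,.1),D(-.0385,.0385,.1)])
s=robot.capture('side');crop(s,320,110,130,150,4,'pics/s_s.png')
E
```

```text
t 13.15 g [ 0.6339 -0.1183  0.1614] jaw yaw 5.08 tilt [-0.04  0.05] w 0.0659 F [-0.2 -0.5 -1.1]
turn [-0.03 -0.05 -0.06] shift(now axes) [-4.3  2.  61.4] shift(after turn) [-4.2  2.  61.4] dist 61.6
t 13.15 g [ 0.6339 -0.1183  0.1614] jaw yaw 5.08 tilt [-0.04  0.05] w 0.0659 F [-0.2 -0.5 -1.1]
box px (88, 193, 80, 71) ctr [ 0.4482 -0.1752] sides [0.0745 0.0712]
box px (258, 182, 125, 115) ctr [ 0.6407 -0.1689] sides [0.1186 0.1219]
box px (79, 85, 83, 84) ctr [ 0.4463 -0.0742] sides [0.0666 0.0797]
[ 0.67129222 -0.08070247  0.1       ] [375. 170.]
[ 0.59460247 -0.08760778  0.1       ] [265. 170.]
```

View pics/s_s.png

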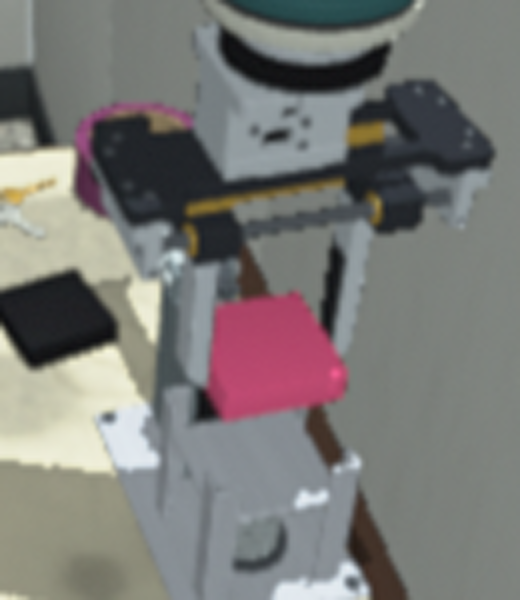

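View pics/s_w.png

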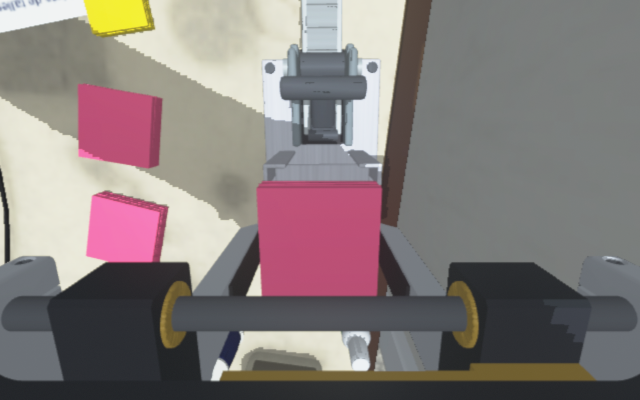

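```bash
python3 - <<'E'
from h import *
w=cv2.imread('pics/s_w.png');crop(w,245,130,150,80,5.3,'pics/s2.png')
E
```

```text
(no output)
```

View pics/s2.png

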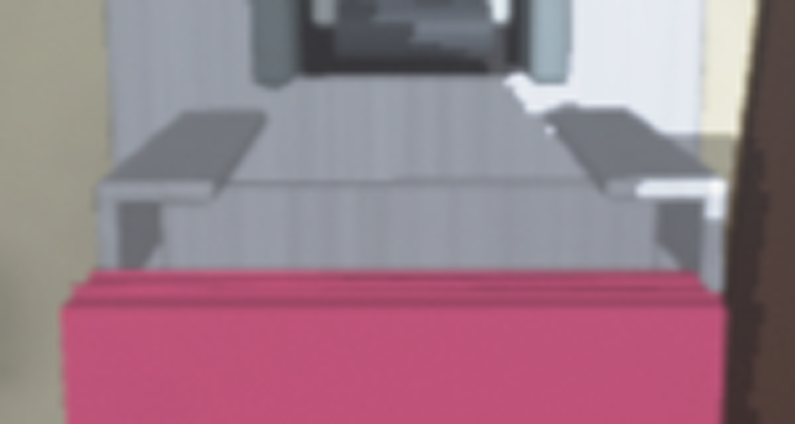

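```bash
sed -i 's/^O=.*;A/O=np.array([.6362,-.1205]);A/' h.py; python3 - <<'E'
from plant import robot
from h import *
to(robot,D(0,0,.118),np.degrees(A))
E
```

```text
t 13.25 g [ 0.6353 -0.1188  0.1649] jaw yaw 5.09 tilt [0.15 0.03] w 0.0657 F [ 0.5 -0.5 -0. ]
turn [ 0.15 -0.02 -0.05] shift(now axes) [-1.8  1.  46.9] shift(after turn) [-1.8  1.2 46.9] dist 46.9
```

Call:
{"method": "drive_tool", "body": {"rows": [[0, 0, 0, -2, 1, 10, 0.6], [0, 0, 0, 0, 0, 10, 0.6], [0, 0, 0, -1, 0, 10, 0.6], [0, 0, 0, 0, 0, 4, 0.6], [0, 0, 0, 0, 0, 0, 0.6]]}}

```text
t: 13.67
eef_pos: [0.6369, -0.1214, 0.3114]
tool_rot: [2.116, 2.315, 0.008]
wrist_force: [-0.1, -0.4, -0.6]
width: 0.066
```

```bash
python3 - <<'E'
from plant import robot
from h import *
to(robot,D(0,0,.097),np.degrees(A))
E
```

```text
t 13.67 g [ 0.6382 -0.1213  0.1314] jaw yaw 5.16 tilt [0.42 0.03] w 0.066 F [-0.1 -0.4 -0.6]
turn [0.42 0.   0.01] shift(now axes) [ 0.9 -0.9 34.4] shift(after turn) [ 0.9 -0.6 34.4] dist 34.5
```

Call:
{"method": "drive_tool", "body": {"rows": [[0.4, 0, 0, 0, -1, 6, 0.6], [0, 0, 0, 0, 0, 6, 0.6], [0, 0, 0, 0, 0, 6, 0.6], [0, 0, 0, 0, 0, 6, 0.6], [0, 0, 0, 0, 0, 4, 0.6], [0, 0, 0, 0, 0, 0, 0.6]]}}

```text
t: 14.17
eef_pos: [0.6359, -0.1217, 0.2806]
tool_rot: [-2.12, -2.319, 0.001]
wrist_force: [-0.3, 0.8, -0.1]
width: 0.0658
```

```bash
python3 - <<'E'
from plant import robot
from h import *
to(robot,D(0,0,.097),np.degrees(A))
s=robot.capture('side');crop(s,320,110,130,150,4,'pics/t_s.png')
wsee(robot,'t_w')
w=cv2.imread('pics/t_w.png');crop(w,245,130,150,80,5.3,'pics/t2.png')
E
```

```text
t 14.17 g [ 0.6358 -0.1217  0.1006] jaw yaw 5.14 tilt [-0.02 -0.01] w 0.0658 F [-0.3  0.8 -0.1]
turn [-0.02  0.01 -0.01] shift(now axes) [1.1 0.4 3.6] shift(after turn) [1.1 0.4 3.6] dist 3.8
t 14.22 g [ 0.6359 -0.1217  0.1009] jaw yaw 5.14 tilt [-0.01 -0.01] w 0.0657 F [-0.  -0.6 -0.6]
box px (35, 204, 98, 87) ctr [ 0.4485 -0.1738] sides [0.0756 0.0738]
box px (258, 183, 124, 114) ctr [ 0.64   -0.1487] sides [0.0941 0.0967]
box px (13, 71, 110, 105) ctr [ 0.447  -0.0739] sides [0.0675 0.0837]
```

View pics/t_s.png

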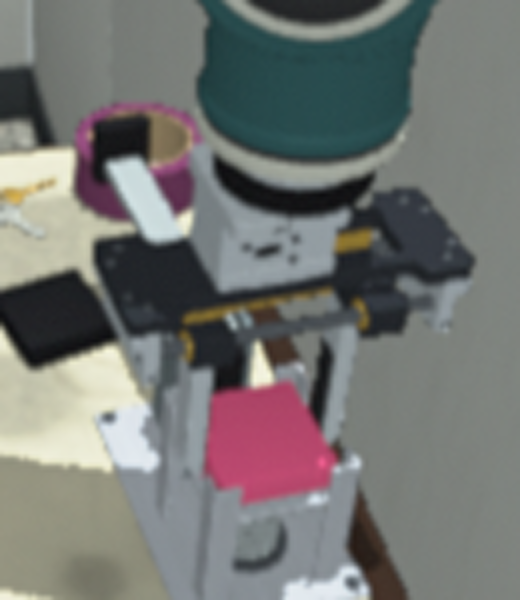

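View pics/t2.png

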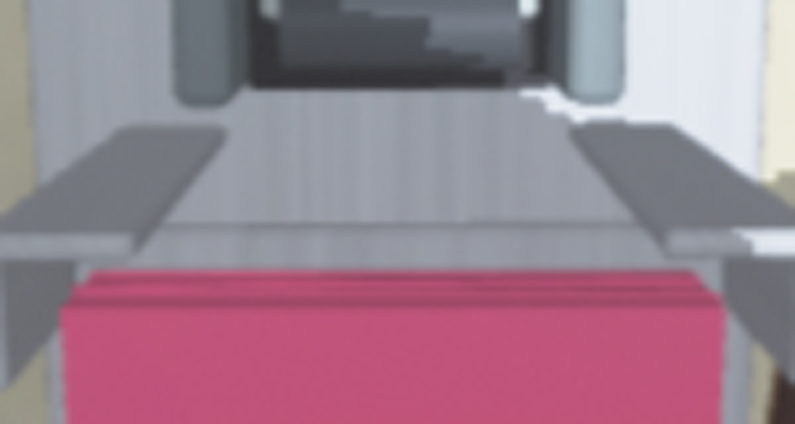

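Call:
{"method": "drive_tool", "body": {"rows": [[0, 0, 0, 1, 0, 4, 0.6], [0, 0, 0, 0, 0, 3, 0.6], [0, 0, 0, 0, 0, 0, 0.6], [0, 0, 0, 0, 0, 0, 0.05], [0, 0, 0, 0, 0, 0, 0.05], [0, 0, 0, 0, 0, 0, 0.05], [0, 0, 0, 0, 0, 0, 0.05], [0, 0, 0, 0, 0, -15, 0.05], [0, 0, 0, 0, 0, -35, 0.05], [0, 0, 0, 0, 0, -40, 0.05], [0, 0, 0, 0, 0, 0, 0.05]]}}

```text
t: 15.18
eef_pos: [0.6358, -0.1208, 0.3668]
tool_rot: [-2.12, -2.318, 0.002]
wrist_force: [0.3, -0.4, 0.4]
width: 0.0891
```

```bash
python3 - <<'E'
from plant import robot
from h import *
to(robot,None)
s=robot.capture('side');crop(s,320,110,130,150,4,'pics/u_s.png')
blocks(robot)
E
```

```text
t 15.18 g [ 0.6355 -0.121   0.1868] jaw yaw 5.11 tilt [-0.08 -0.04] w 0.0891 F [ 0.3 -0.4  0.4]
pink [ 0.4388 -0.1804] sides [0.063  0.0655] ang 79.1
pink [0.4427 0.23  ] sides [0.0655 0.0644] ang 8.4
```

View pics/u_s.png

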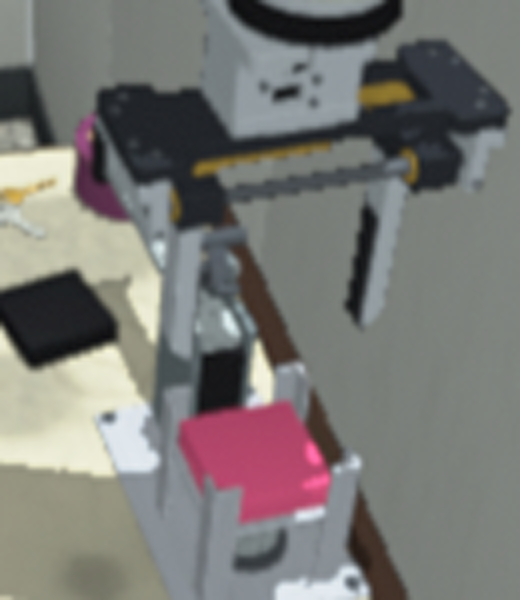

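```bash
python3 - <<'E'
from plant import robot
from h import *
to(robot,[.4425,-.074,.09],-4.9)
E
```

```text
t 15.28 g [ 0.6337 -0.12    0.1815] jaw yaw 5.14 tilt [-0.39  0.01] w 0.0891 F [-1.2 -0.2 -0.5]
turn [-0.39 -0.02 10.04] shift(now axes) [  63.  -186.9   92.8] shift(after turn) [  29.4 -195.6   91.5] dist 217.9
```

Call:
{"method": "drive_tool", "body": {"rows": [[0, 0, 5, 0, -10, 0, 0.1], [0, 0, 5, 0, -20, 0, 0.1], [-0.4, 0, 0, 5, -30, 5, 0.1], [0, 0, 0, 5, -30, 15, 0.1], [0, 0, 0, 5, -30, 20, 0.1], [0, 0, 0, 5, -35, 25, 0.1], [0, 0, 0, 5, -35, 25, 0.1], [0, 0, 0, 0, 0, 0, 0.1]]}}

```text
t: 15.95
eef_pos: [0.442, -0.0806, 0.2653]
tool_rot: [-2.32, -2.114, 0.011]
wrist_force: [-0.2, -0.5, 0.2]
width: 0.0846
```

```bash
python3 - <<'E'
from plant import robot
from h import *
to(robot,[.4425,-.074,.023],-4.9)
wsee(robot,'v_w')
E
```

```text
t 15.95 g [ 0.4407 -0.081   0.0853] jaw yaw -5.32 tilt [-0.42 -0.11] w 0.0846 F [-0.2 -0.5  0.2]
turn [-0.41  0.15 -0.42] shift(now axes) [ 6.8  0.3 62.3] shift(after turn) [ 6.6 -0.1 62.3] dist 62.7
t 15.95 g [ 0.4407 -0.081   0.0853] jaw yaw -5.32 tilt [-0.42 -0.11] w 0.0846 F [-0.2 -0.5  0.2]
box px (291, 332, 82, 36) ctr [ 0.4409 -0.1969] sides [0.0655 0.0337]
box px (296, 281, 81, 16) ctr [ 0.449  -0.1416] sides [0.0619 0.013 ]
box px (274, 160, 92, 89) ctr [ 0.4424 -0.0735] sides [0.064  0.0664]
```

View pics/v_w.png

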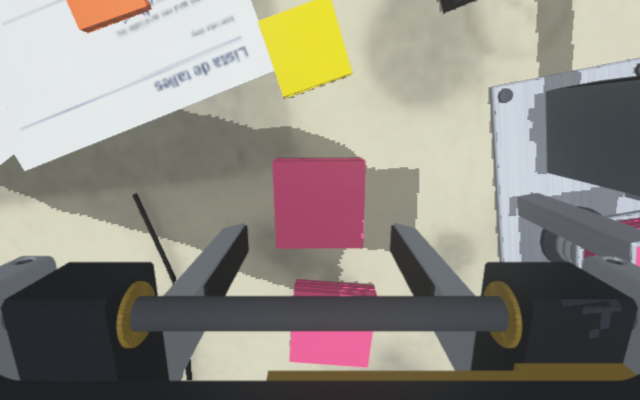

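Call:
{"method": "drive_tool", "body": {"rows": [[-0.4, 0, -0.4, 6, 0, 20, 0.1], [0, 0, 0, 0, 0, 15, 0.1], [0, 0, 0, 0, 0, 12, 0.1], [0, 0, 0, 0, 0, 0, 0.1]]}}

```text
t: 16.33
eef_pos: [0.447, -0.0748, 0.218]
tool_rot: [2.309, 2.122, 0.001]
wrist_force: [-0.5, 0.4, 0.3]
width: 0.085
```

```bash
python3 - <<'E'
from plant import robot
from h import *
to(robot,[.4425,-.0735,.023],-4.9)
wsee(robot,'w_w')
E
```

```text
t 16.33 g [ 0.4477 -0.0755  0.038 ] jaw yaw -4.83 tilt [ 0.23 -0.2 ] w 0.085 F [-0.5  0.4  0.3]
turn [0.25 0.18 0.06] shift(now axes) [ 1.  -4.6 15. ] shift(after turn) [ 0.9 -4.6 15. ] dist 15.7
t 16.33 g [ 0.4477 -0.0755  0.038 ] jaw yaw -4.83 tilt [ 0.23 -0.2 ] w 0.085 F [-0.5  0.4  0.3]
box px (276, 332, 102, 40) ctr [ 0.4472 -0.1537] sides [0.0298 0.0646]
box px (250, 179, 115, 110) ctr [ 0.4421 -0.0727] sides [0.0642 0.0683]
```

View pics/w_w.png

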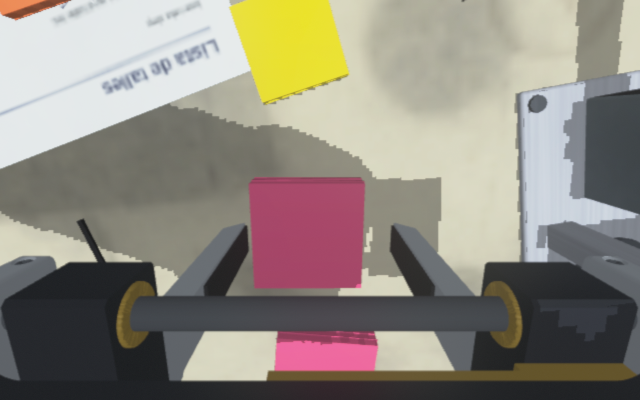

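Call:
{"method": "drive_tool", "body": {"rows": [[0.2, 0, 0, 1.5, -4.5, 4, 0.1], [0, 0, 0, 0, 0, 8, 0.1], [0, 0, 0, 0, 0, 4, 0.6], [0, 0, 0, 0, 0, 0, 0.6], [0, 0, 0, 0, 0, 0, 0.6], [0, 0, 0, 0, 0, 0, 0.6], [0, 0, 0, 0, 0, 0, 0.6], [0, 0, 0, 0, 0, 0, 0.6]]}}

```text
t: 17.05
eef_pos: [0.4442, -0.0736, 0.2036]
tool_rot: [2.31, 2.121, 0.001]
wrist_force: [1.0, 1.0, -0.9]
width: 0.0655
```

```bash
python3 - <<'E'
from plant import robot
from h import *
to(robot,[.4425,-.0735,.023],-4.9)
E
```

```text
t 17.05 g [ 0.4449 -0.0743  0.0236] jaw yaw -4.88 tilt [ 0.23 -0.21] w 0.0655 F [ 1.   1.  -0.9]
turn [0.24 0.19 0.02] shift(now axes) [-0.  -1.7  0.6] shift(after turn) [-0.  -1.7  0.6] dist 1.8
```

Call:
{"method": "drive_tool", "body": {"rows": [[0, 0, 0, 0, 0, -20, 0.6], [0, 0, 0, 0, 0, -40, 0.6], [0, 0, 0, 0, 0, -40, 0.6], [0, 0, 0, 0, 0, -40, 0.6], [0, 0, -5, 0, 0, -10, 0.6], [0, 0, -5, 0, 0, 0, 0.6], [0, 0, 0, 0, 0, 0, 0.6]]}}

```text
t: 17.63
eef_pos: [0.443, -0.074, 0.3611]
tool_rot: [2.113, 2.318, -0.002]
wrist_force: [-0.5, -0.3, -0.5]
width: 0.0658
```

```bash
python3 - <<'E'
from plant import robot
from h import *
to(robot,D(0,0,.165),np.degrees(A))
wsee(robot,'x_w')
w=cv2.imread('pics/x_w.png');crop(w,240,165,160,60,5,'pics/x2.png')
E
```

```text
t 17.63 g [ 0.4435 -0.0747  0.1811] jaw yaw 5.31 tilt [ 0.16 -0.25] w 0.0658 F [-0.5 -0.3 -0.5]
turn [0.14 0.26 0.16] shift(now axes) [-64.1 188.   16.9] shift(after turn) [-63.7 188.2  16.1] dist 199.4
t 17.63 g [ 0.4435 -0.0747  0.1811] jaw yaw 5.31 tilt [ 0.16 -0.25] w 0.0658 F [-0.5 -0.3 -0.5]
box px (485, 229, 90, 54) ctr [ 0.6779 -0.1211] sides [0.0546 0.094 ]
box px (258, 185, 124, 112) ctr [ 0.4515 -0.1359] sides [0.1257 0.1272]
```

View pics/x2.png

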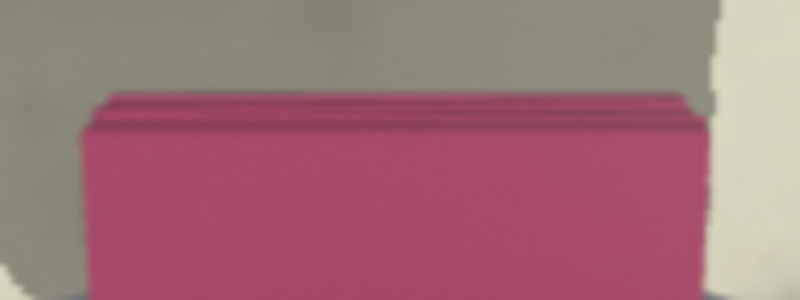

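Call:
{"method": "drive_tool", "body": {"rows": [[0, 0, 0, -10, 31, 0, 0.6], [0, 0, 0, -10, 31, 0, 0.6], [0, 0, 0, -10, 31, 0, 0.6], [0, 0, 0, -10, 31, 0, 0.6], [0, 0, 0, -10, 31, 0, 0.6], [0, 0.3, 0, -10, 31, 0, 0.6], [0, 0, 0, 0, 0, 0, 0.6]]}}

```text
t: 18.27
eef_pos: [0.6392, -0.1202, 0.3534]
tool_rot: [-2.141, -2.287, -0.0]
wrist_force: [0.5, 0.1, 0.1]
width: 0.0658
```

```bash
python3 - <<'E'
from plant import robot
from h import *
to(robot,D(0,0.002,.125),np.degrees(A))
E
```

```text
t 18.27 g [ 0.6381 -0.119   0.1734] jaw yaw 3.76 tilt [-0.36  0.36] w 0.0658 F [0.5 0.1 0.1]
turn [-0.33 -0.38 -1.38] shift(now axes) [ 1.5 -2.8 48.4] shift(after turn) [ 1.9 -3.1 48.4] dist 48.5
```

Call:
{"method": "drive_tool", "body": {"rows": [[-0.3, -0.3, -1.4, 0, -2, 10, 0.6], [0, 0, 0, 0, 0, 12, 0.6], [0, 0, 0, 0, 0, 12, 0.6], [0, 0, 0, 0, 0, 6, 0.6], [0, 0, 0, 0, 0, 0, 0.6]]}}

```text
t: 18.68
eef_pos: [0.6368, -0.1212, 0.305]
tool_rot: [-2.131, -2.3, 0.009]
wrist_force: [0.6, -0.3, -0.9]
width: 0.0653
```

```bash
python3 - <<'E'
from plant import robot
from h import *
to(robot,D(0,0.002,.101),np.degrees(A))
wsee(robot,'y_w')
w=cv2.imread('pics/y_w.png');crop(w,245,130,150,80,5.3,'pics/y2.png')
E
```

```text
t 18.68 g [ 0.6353 -0.1212  0.125 ] jaw yaw 4.37 tilt [-0.49  0.01] w 0.0653 F [ 0.6 -0.3 -0.9]
turn [-0.49 -0.05 -0.77] shift(now axes) [ 2.7 -0.4 24. ] shift(after turn) [ 2.7 -0.5 24. ] dist 24.1
t 18.68 g [ 0.6353 -0.1212  0.125 ] jaw yaw 4.37 tilt [-0.49  0.01] w 0.0653 F [ 0.6 -0.3 -0.9]
box px (62, 201, 89, 77) ctr [ 0.449  -0.1735] sides [0.0737 0.0726]
box px (258, 171, 125, 126) ctr [ 0.6389 -0.1527] sides [0.1034 0.1163]
```

View pics/y2.png

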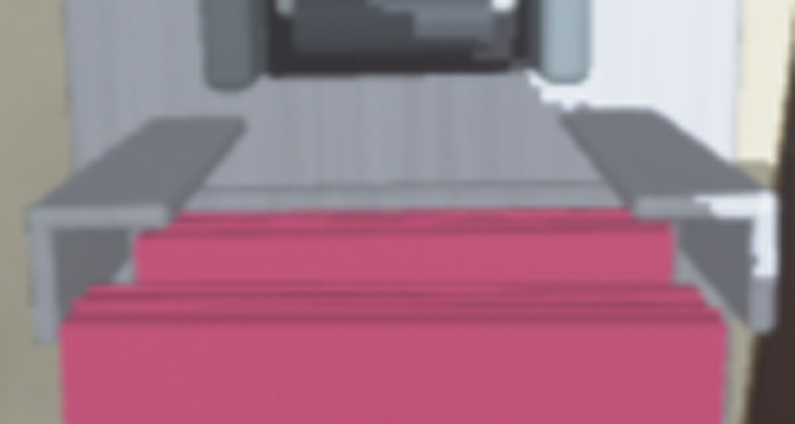

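Call:
{"method": "drive_tool", "body": {"rows": [[-0.5, 0, -0.7, 2, 1, 6, 0.6], [0, 0, 0, 0, 0, 6, 0.6], [0, 0, 0, 0, 0, 6, 0.6], [0, 0, 0, 0, 0, 5, 0.6], [0, 0, 0, 0, 0, 0, 0.6]]}}

```text
t: 19.15
eef_pos: [0.6378, -0.1184, 0.2819]
tool_rot: [2.119, 2.317, 0.006]
wrist_force: [-0.6, -0.9, -1.1]
width: 0.066
```

```bash
python3 - <<'E'
from plant import robot
from h import *
to(robot,D(0,0.002,.101),np.degrees(A))
s=robot.capture('side');crop(s,320,110,130,150,4,'pics/z_s.png')
E
```

```text
t 19.15 g [ 0.6385 -0.1181  0.1019] jaw yaw 5.12 tilt [0.22 0.09] w 0.066 F [-0.6 -0.9 -1.1]
turn [ 0.22 -0.07 -0.02] shift(now axes) [ 0.1 -1.8  0.9] shift(after turn) [ 0.1 -1.8  0.9] dist 2.0
```

View pics/z_s.png

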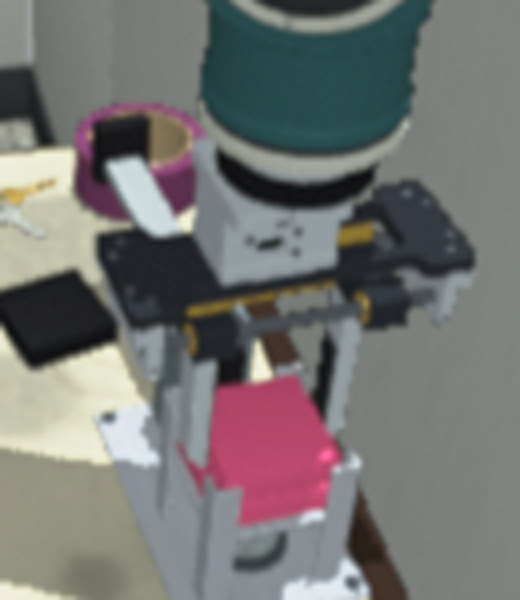

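Call:
{"method": "drive_tool", "body": {"rows": [[0.2, 0, 0, 0, -2, 3, 0.6], [0, 0, 0, 0, 0, 2, 0.6], [0, 0, 0, 0, 0, 0, 0.6], [0, 0, 0, 0, 0, 0, 0.05], [0, 0, 0, 0, 0, 0, 0.05], [0, 0, 0, 0, 0, 0, 0.05], [0, 0, 0, 0, 0, 0, 0.05], [0, 0, 0, 0, 0, -15, 0.05], [0, 0, 0, 0, 0, -35, 0.05], [0, 0, 0, 0, 0, -40, 0.05], [0, 0, 0, 0, 0, 0, 0.05]]}}

```text
t: 20.12
eef_pos: [0.6354, -0.1195, 0.373]
tool_rot: [-2.121, -2.316, 0.001]
wrist_force: [0.5, -0.7, 1.0]
width: 0.089
```

```bash
python3 - <<'E'
from plant import robot
from h import *
to(robot,None)
s=robot.capture('side');crop(s,320,110,130,150,4,'pics/aa_s.png')
blocks(robot)
E
```

```text
t 20.12 g [ 0.6352 -0.1194  0.193 ] jaw yaw 5.03 tilt [-0.07  0.01] w 0.089 F [ 0.5 -0.7  1. ]
pink [ 0.4388 -0.1801] sides [0.0631 0.0649] ang 79.4
pink [0.4423 0.2299] sides [0.0655 0.0644] ang 8.4
```

View pics/aa_s.png

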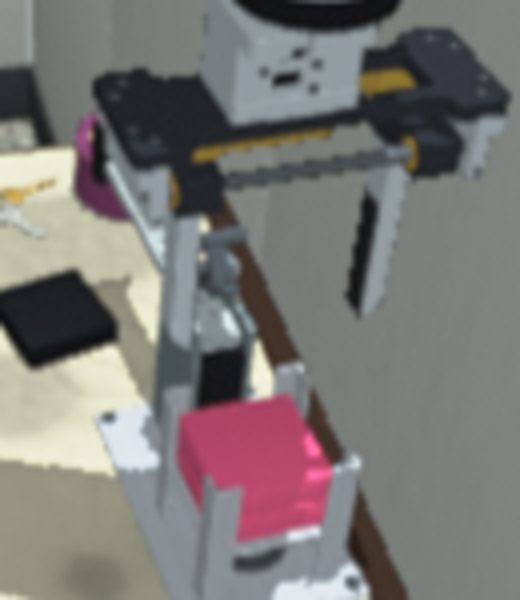

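```bash
python3 - <<'E'
from plant import robot
from h import *
to(robot,[.443,-.17,.19],-10.5)
E
```

```text
t 20.22 g [ 0.6336 -0.1184  0.1877] jaw yaw 5.07 tilt [-0.35  0.07] w 0.0893 F [-0.6  0.8 -0.5]
turn [-0.35 -0.05 15.57] shift(now axes) [ -34.3 -195.5   -1.2] shift(after turn) [ -85.5 -179.1   -2.3] dist 198.5
```

Call:
{"method": "drive_tool", "body": {"rows": [[0, 0, 5, 0, -10, 0, 0.1], [0, 0, 5, -5, -20, 0, 0.1], [-0.4, 0, 5, -10, -30, 0, 0.1], [0, 0, 0, -20, -30, 0, 0.1], [0, 0, 0, -20, -30, 0, 0.1], [0, 0, 0, -20, -30, 0, 0.1], [0, 0, 0, -10, -25, 0, 0.1], [0, 0, 0, 0, 0, 0, 0.1]]}}

```text
t: 20.88
eef_pos: [0.4389, -0.1798, 0.363]
tool_rot: [-2.41, -2.005, 0.005]
wrist_force: [-0.8, 0.3, -0.4]
width: 0.0845
```

```bash
python3 - <<'E'
from plant import robot
from h import *
to(robot,[.443,-.1775,.09],-10.5)
wsee(robot,'ab_w')
s=robot.capture('side');cv2.imwrite('pics/ab_s.png',s)
t=robot.capture('top');cv2.imwrite('pics/ab_t.png',t)
E
```

```text
t 20.88 g [ 0.4377 -0.1793  0.183 ] jaw yaw -10.5 tilt [-0.36  0.17] w 0.0845 F [-0.8  0.3 -0.4]
turn [-0.39 -0.1   0.  ] shift(now axes) [ 2.8  4.3 93. ] shift(after turn) [ 3.   3.6 93. ] dist 93.1
t 20.88 g [ 0.4377 -0.1793  0.183 ] jaw yaw -10.5 tilt [-0.36  0.17] w 0.0845 F [-0.8  0.3 -0.4]
box px (293, 154, 64, 64) ctr [ 0.4437 -0.1788] sides [0.0632 0.0662]
box px (492, 26, 119, 109) ctr [ 0.6753 -0.122 ] sides [0.1128 0.0843]
```

View pics/ab_w.png

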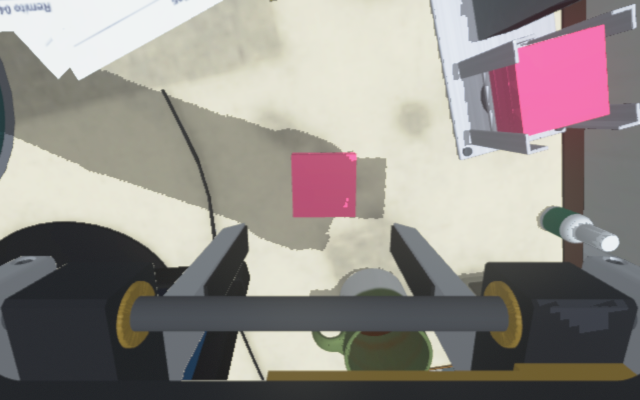

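View pics/ab_s.png

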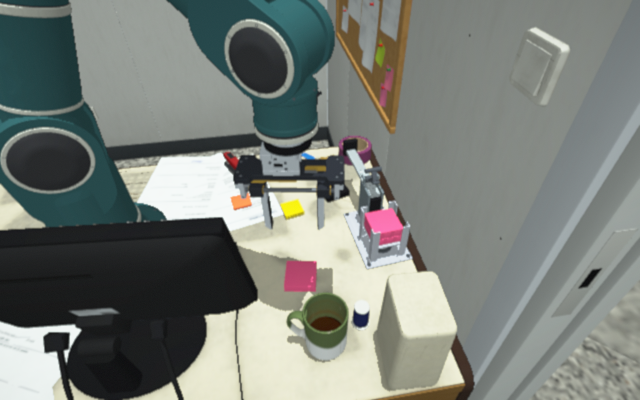

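View pics/ab_t.png

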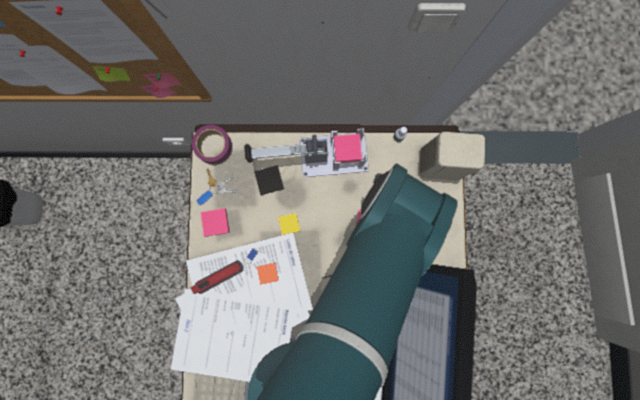

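```bash
python3 - <<'E'
from plant import robot
from h import *
w=cv2.imread('pics/ab_w.png');crop(w,100,210,180,130,4.4,'pics/ab2.png')
p=robot.camera_params('wrist');t=robot.camera_params('top')
a=cv2.imread('pics/a_top.png');crop(a,360,240,130,90,6,'pics/ab3.png')
for z in (.2,.23,.26): print(onz(p,248,267,z),onz(t,394,262,z),onz(t,473,270,z))
E
```

```text
[ 0.40967272 -0.17242004  0.2       ] [ 0.35178971 -0.21234397  0.2       ] [ 0.3355276  -0.38563982  0.2       ]
[ 0.41954839 -0.15913228  0.23      ] [ 0.3533213  -0.20698724  0.23      ] [ 0.33757604 -0.3747754   0.23      ]
[ 0.42942406 -0.14584451  0.26      ] [ 0.35485289 -0.20163052  0.26      ] [ 0.33962447 -0.36391099  0.26      ]
```

View pics/ab2.png

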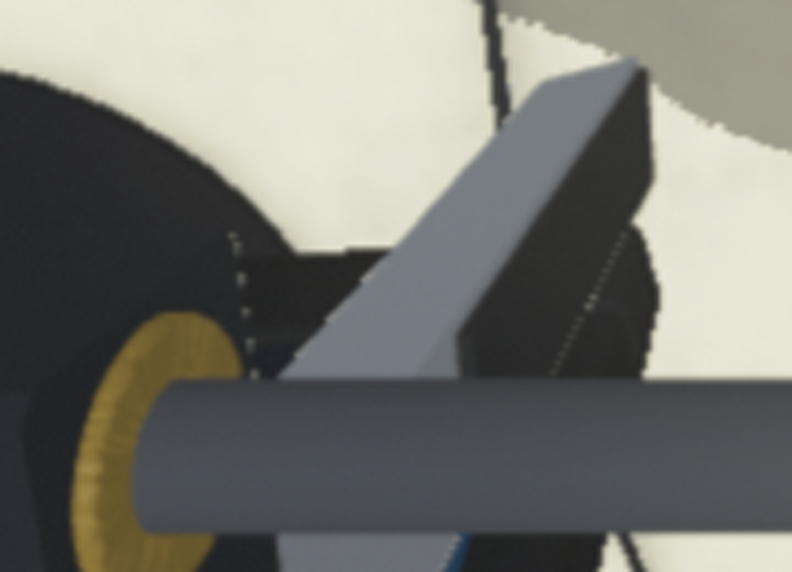

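View pics/ab3.png

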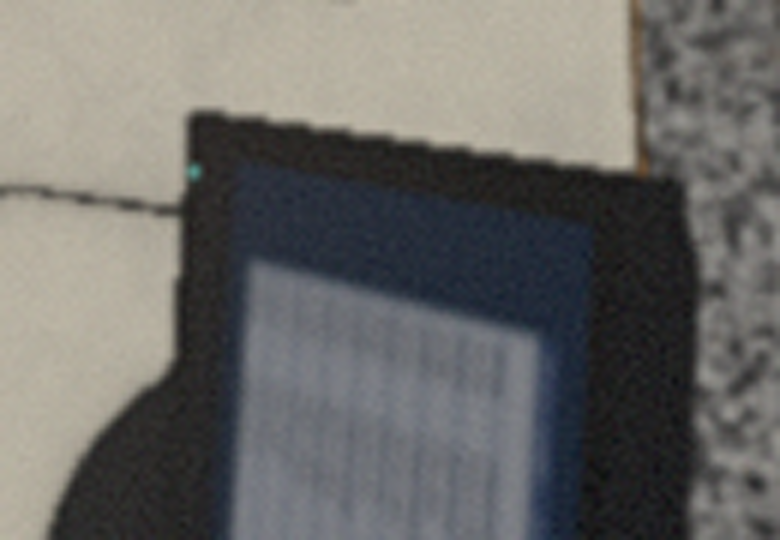

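```bash
python3 - <<'E'
from plant import robot
from h import *
t=robot.camera_params('top');s=robot.camera_params('side')
print(tri(t,(392,259),s,(257,297)),tri(t,(474,271),s,(225,219)))
E
```

```text
(array([ 0.35190411, -0.23634322,  0.03683524]), np.float64(0.0015807286502975114)) (array([ 0.34879002, -0.33220919,  0.35038768]), np.float64(0.00965783321745114))
```

Call:
{"method": "drive_tool", "body": {"rows": [[-0.4, 0, 0, 1, 5, 20, 0.1], [0, 0, 0, 0, 0, 30, 0.1], [0, 0, 0, 0, 0, 30, 0.1], [0, 0, 0, 0, 0, 25, 0.1], [0, 0, 0, 0, 0, 20, 0.1], [0, 0, 0, 0, 0, 0, 0.1]]}}

```text
t: 21.53
eef_pos: [0.4563, -0.1751, 0.2324]
tool_rot: [2.399, 2.021, 0.005]
wrist_force: [-0.8, 0.4, 0.4]
width: 0.0845
```

```bash
python3 - <<'E'
from plant import robot
from h import *
to(robot,[.4437,-.178,.023],-10.5)
wsee(robot,'ac_w')
E
```

```text
t 21.53 g [ 0.4573 -0.1754  0.0524] jaw yaw -9.78 tilt [ 0.32 -0.09] w 0.0845 F [-0.8  0.4  0.4]
turn [0.33 0.03 0.72] shift(now axes) [ -5.  -12.1  29.4] shift(after turn) [ -5.1 -11.9  29.4] dist 32.1
t 21.53 g [ 0.4573 -0.1754  0.0524] jaw yaw -9.78 tilt [ 0.32 -0.09] w 0.0845 F [-0.8  0.4  0.4]
box px (243, 185, 106, 102) ctr [ 0.4431 -0.1772] sides [0.0642 0.0685]
box px (587, 44, 53, 124) ctr [ 0.6397 -0.1305] sides [0.029  0.0708]
```

View pics/ac_w.png

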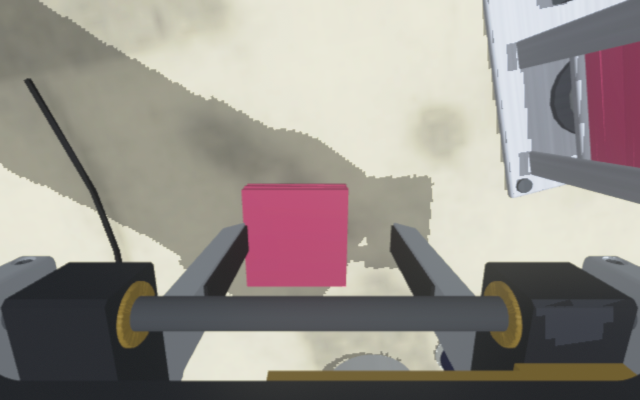

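Call:
{"method": "drive_tool", "body": {"rows": [[0.3, 0, 0.7, -4, -11, 0, 0.1], [0, 0, 0, 0, 0, 8, 0.1], [0, 0, 0, 0, 0, 8, 0.1], [0, 0, 0, 0, 0, 0, 0.1]]}}

```text
t: 21.92
eef_pos: [0.446, -0.1777, 0.2197]
tool_rot: [2.412, 2.006, 0.004]
wrist_force: [-0.8, -0.4, 0.6]
width: 0.0847
```

```bash
python3 - <<'E'
from plant import robot
from h import *
to(robot,[.445,-.178,.023],-10.5)
wsee(robot,'ad_w')
E
```

```text
t 21.92 g [ 0.4468 -0.178   0.0397] jaw yaw -10.49 tilt [ 0.26 -0.1 ] w 0.0847 F [-0.8 -0.4  0.6]
turn [0.27 0.05 0.01] shift(now axes) [-0.5 -1.  16.6] shift(after turn) [-0.5 -0.9 16.7] dist 16.7
t 21.92 g [ 0.4468 -0.178   0.0397] jaw yaw -10.49 tilt [ 0.26 -0.1 ] w 0.0847 F [-0.8 -0.4  0.6]
box px (254, 182, 114, 110) ctr [ 0.4432 -0.1776] sides [0.0644 0.0688]
```

View pics/ad_w.png

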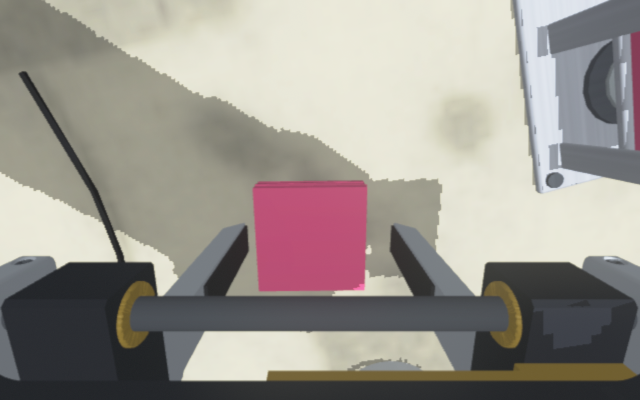

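Call:
{"method": "drive_tool", "body": {"rows": [[0.2, 0, 0, 0, -3, 5, 0.1], [0, 0, 0, 0, 0, 8, 0.1], [0, 0, 0, 0, 0, 4, 0.6], [0, 0, 0, 0, 0, 0, 0.6], [0, 0, 0, 0, 0, 0, 0.6], [0, 0, 0, 0, 0, 0, 0.6], [0, 0, 0, 0, 0, 0, 0.6], [0, 0, 0, 0, 0, 0, 0.6]]}}

```text
t: 22.63
eef_pos: [0.4437, -0.1772, 0.2025]
tool_rot: [2.413, 2.008, 0.003]
wrist_force: [-0.2, -0.7, -1.2]
width: 0.0661
```

```bash
python3 - <<'E'
from plant import robot
from h import *
to(robot,[.445,-.178,.023],-10.5)
E
```

```text
t 22.63 g [ 0.4443 -0.1774  0.0225] jaw yaw -10.47 tilt [ 0.19 -0.06] w 0.0661 F [-0.2 -0.7 -1.2]
turn [0.19 0.02 0.03] shift(now axes) [-0.5  1.4 -0.5] shift(after turn) [-0.5  1.4 -0.5] dist 1.6
```

Lift and turn to the dispenser's yaw (−15.5°).

Call:
{"method": "drive_tool", "body": {"rows": [[0, 0, 0, 0, 0, -20, 0.6], [0, 0, 0, 0, 0, -40, 0.6], [0, 0, 0, 0, 0, -40, 0.6], [0, 0, 0, 0, 0, -40, 0.6], [0, 0, -5.2, 0, 0, -10, 0.6], [0, 0, -5.2, 0, 0, 0, 0.6], [0, 0, -5.2, 0, 0, 0, 0.6], [0, 0, 0, 0, 0, 0, 0.6]]}}

```text
t: 23.3
eef_pos: [0.4425, -0.1777, 0.3603]
tool_rot: [2.108, 2.326, 0.001]
wrist_force: [0.3, 0.1, -1.2]
width: 0.0657
```

```bash
python3 - <<'E'
from plant import robot
from h import *
to(robot,D(0,0,.17),np.degrees(A))
wsee(robot,'ae_w')
w=cv2.imread('pics/ae_w.png');crop(w,240,165,160,60,5,'pics/ae2.png')
E
```

```text
t 23.3 g [ 0.443  -0.1779  0.1803] jaw yaw 5.63 tilt [ 0.15 -0.08] w 0.0657 F [ 0.3  0.1 -1.2]
turn [0.14 0.09 0.48] shift(now axes) [ 37.9 198.3  10.8] shift(after turn) [ 39.6 198.   10.3] dist 202.2
t 23.3 g [ 0.443  -0.1779  0.1803] jaw yaw 5.63 tilt [ 0.15 -0.08] w 0.0657 F [ 0.3  0.1 -1.2]
box px (258, 189, 124, 108) ctr [ 0.4515 -0.2402] sides [0.1258 0.1225]
box px (498, 114, 121, 83) ctr [ 0.6795 -0.123 ] sides [0.0825 0.1165]
```

View pics/ae2.png

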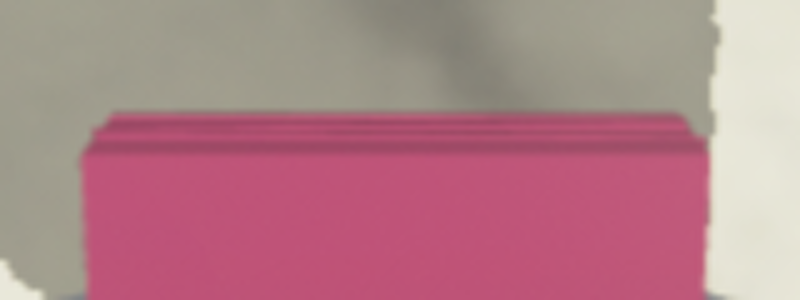

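Call:
{"method": "drive_tool", "body": {"rows": [[0, 0, 0, 7, 33, 0, 0.6], [0, 0, 0, 7, 33, 0, 0.6], [0, 0, 0, 7, 33, 0, 0.6], [0, 0, 0, 7, 33, 0, 0.6], [0, 0, 0, 7, 33, 0, 0.6], [0, 0.3, 0, 7, 33, 0, 0.6], [0, 0, 0, 0, 0, 0, 0.6]]}}

```text
t: 23.93
eef_pos: [0.6429, -0.1173, 0.3569]
tool_rot: [-2.147, -2.284, -0.008]
wrist_force: [0.9, -0.4, -1.5]
width: 0.0658
```

```bash
python3 - <<'E'
from plant import robot
from h import *
print(hand(robot,320,195,-.003))
to(robot,D(0,0.0043,.125),np.degrees(A))
E
```

```text
[30.5  1.7  3.3]
t 23.93 g [ 0.6427 -0.1158  0.1769] jaw yaw 3.55 tilt [-0.09  0.47] w 0.0658 F [ 0.9 -0.4 -1.5]
turn [-0.05 -0.48 -1.59] shift(now axes) [ 1.1 -7.  51.9] shift(after turn) [ 1.7 -7.  51.9] dist 52.4
```

Call:
{"method": "drive_tool", "body": {"rows": [[0, -0.4, -1.6, 0, -6, 8, 0.6], [0, 0, 0, 0, 0, 12, 0.6], [0, 0, 0, 0, 0, 12, 0.6], [0, 0, 0, 0, 0, 8, 0.6], [0, 0, 0, 0, 0, 0, 0.6]]}}

```text
t: 24.35
eef_pos: [0.6346, -0.118, 0.3097]
tool_rot: [-2.124, -2.309, 0.007]
wrist_force: [0.3, 0.3, -0.8]
width: 0.0657
```

```bash
python3 - <<'E'
from plant import robot
from h import *
to(robot,D(0,0.0035,.104),np.degrees(A))
wsee(robot,'af_w')
w=cv2.imread('pics/af_w.png');crop(w,245,130,150,80,5.3,'pics/af2.png')
E
```

```text
t 24.35 g [ 0.6335 -0.1181  0.1297] jaw yaw 4.78 tilt [-0.35 -0.05] w 0.0657 F [ 0.3  0.3 -0.8]
turn [-0.35  0.02 -0.37] shift(now axes) [ 0.9  1.5 25.7] shift(after turn) [ 0.8  1.4 25.7] dist 25.7
t 24.35 g [ 0.6335 -0.1181  0.1297] jaw yaw 4.78 tilt [-0.35 -0.05] w 0.0657 F [ 0.3  0.3 -0.8]
box px (258, 171, 125, 126) ctr [ 0.6378 -0.1516] sides [0.1053 0.1185]
```

View pics/af2.png

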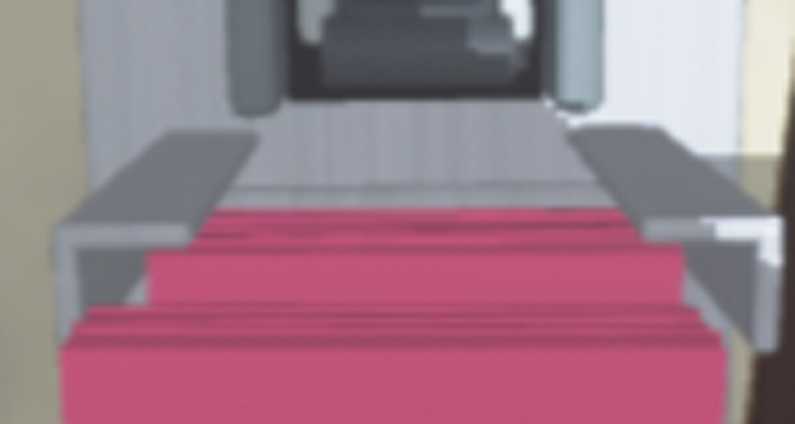

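Call:
{"method": "drive_tool", "body": {"rows": [[-0.3, 0, -0.3, 1, 2.5, 6, 0.6], [0, 0, 0, 0, 0, 6, 0.6], [0, 0, 0, 0, 0, 6, 0.6], [0, 0, 0, 0, 0, 5, 0.6], [0, 0, 0, 0, 0, 0, 0.6]]}}

```text
t: 24.82
eef_pos: [0.637, -0.1175, 0.2865]
tool_rot: [2.121, 2.315, 0.002]
wrist_force: [0.0, -0.3, -0.7]
width: 0.0656
```

```bash
python3 - <<'E'
from plant import robot
from h import *
to(robot,D(0,0.0035,.104),np.degrees(A))
s=robot.capture('side');crop(s,320,110,130,150,4,'pics/ag_s.png')
E
```

```text
t 24.82 g [ 0.6374 -0.1176  0.1065] jaw yaw 5.0 tilt [ 0.13 -0.01] w 0.0656 F [ 0.  -0.3 -0.7]
turn [ 0.13  0.02 -0.15] shift(now axes) [ 0.6 -1.1  2.5] shift(after turn) [ 0.6 -1.   2.5] dist 2.8
```

View pics/ag_s.png

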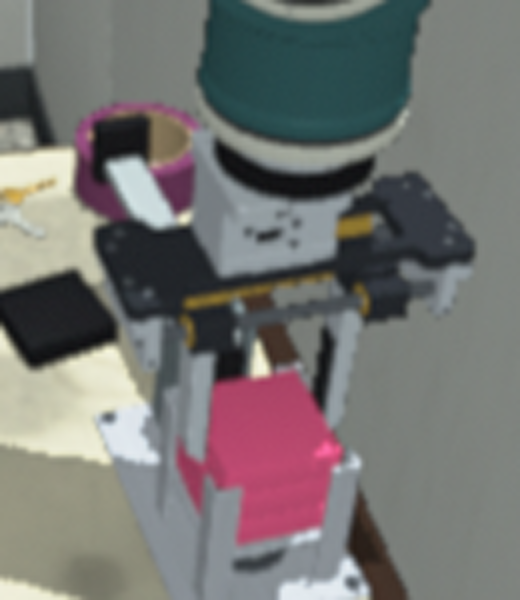

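Call:
{"method": "drive_tool", "body": {"rows": [[0, 0, 0, 0.5, -1, 4, 0.6], [0, 0, 0, 0, 0, 2, 0.6], [0, 0, 0, 0, 0, 0, 0.6], [0, 0, 0, 0, 0, 0, 0.05], [0, 0, 0, 0, 0, 0, 0.05], [0, 0, 0, 0, 0, 0, 0.05], [0, 0, 0, 0, 0, 0, 0.05], [0, 0, 0, 0, 0, -15, 0.05], [0, 0, 0, 0, 0, -35, 0.05], [0, 0, 0, 0, 0, -40, 0.05], [0, 0, 0, 0, 0, 0, 0.05]]}}

```text
t: 25.78
eef_pos: [0.6355, -0.1177, 0.3765]
tool_rot: [2.123, 2.314, -0.0]
wrist_force: [0.8, -1.1, 1.1]
width: 0.0893
```

```bash
python3 - <<'E'
from plant import robot
from h import *
to(robot,[.447,.233,.2],8.4)
s=robot.capture('side');crop(s,320,110,130,150,4,'pics/ah_s.png')
blocks(robot,'ah_t')
E
```

```text
t 25.78 g [ 0.6357 -0.1179  0.1965] jaw yaw 4.93 tilt [ 0.06 -0.07] w 0.0893 F [ 0.8 -1.1  1.1]
turn [ 0.05  0.08 -3.47] shift(now axes) [ 365.6 -157.7   -4.2] shift(after turn) [ 374.4 -135.2   -3.5] dist 398.1
pink [0.4427 0.2298] sides [0.0659 0.0644] ang 8.4
```

View pics/ah_s.png

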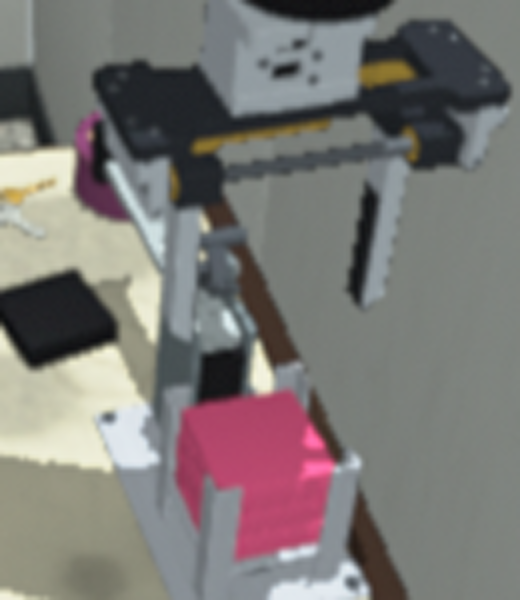

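Call:
{"method": "drive_tool", "body": {"rows": [[0, 0, 0, 0, -35, 0, 0.1], [0, 0, 0, 10, -35, 0, 0.1], [0, 0, -3.5, 25, -30, 0, 0.1], [0, 0, 0, 36, -10, 0, 0.1], [0, 0, 0, 36, -5, 0, 0.1], [0, 0, 0, 36, -5, 0, 0.1], [0, 0, 0, 36, -5, 0, 0.1], [0, 0, 0, 36, -5, 0, 0.1], [0, 0, 0, 36, 0, 0, 0.1], [0, 0, 0, 36, 0, 0, 0.1], [0, 0, 0, 36, 0, 0, 0.1], [0, 0, 0, 36, 0, 0, 0.1], [0, 0, 0, 0, 0, 0, 0.1]]}}

```text
t: 26.97
eef_pos: [0.4399, 0.2381, 0.3653]
tool_rot: [-2.045, -2.372, 0.017]
wrist_force: [-0.2, 0.9, 0.3]
width: 0.0845
```

```bash
python3 - <<'E'
from plant import robot
from h import *
to(robot,[.4475,.233,.1],8.4)
wsee(robot,'ai_w')
E
```

```text
t 26.97 g [0.4373 0.2377 0.1854] jaw yaw 8.48 tilt [-0.82 -0.12] w 0.0845 F [-0.2  0.9  0.3]
turn [-0.83  0.    0.08] shift(now axes) [-6.2  8.  85.2] shift(after turn) [-6.2  6.8 85.3] dist 85.8
t 26.97 g [0.4373 0.2377 0.1854] jaw yaw 8.48 tilt [-0.82 -0.12] w 0.0845 F [-0.2  0.9  0.3]
box px (298, 159, 63, 63) ctr [0.4472 0.2347] sides [0.0629 0.066 ]
```

View pics/ai_w.png

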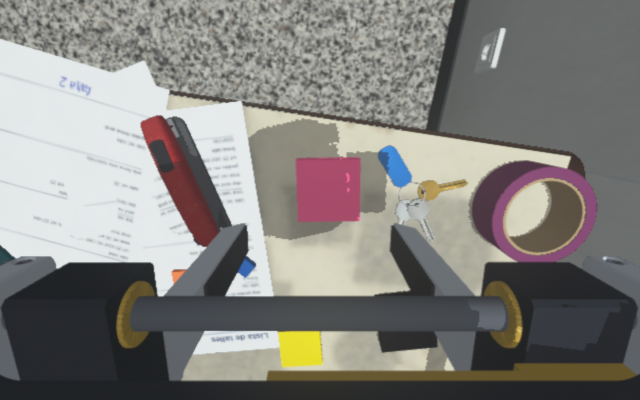

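Call:
{"method": "drive_tool", "body": {"rows": [[-0.8, 0, 0, -5, 6, 20, 0.14], [0, 0, 0, 0, 0, 30, 0.14], [0, 0, 0, 0, 0, 30, 0.14], [0, 0, 0, 0, 0, 25, 0.14], [0, 0, 0, 0, 0, 20, 0.14], [0, 0, 0, 0, 0, 0, 0.14]]}}

```text
t: 27.52
eef_pos: [0.447, 0.2278, 0.2351]
tool_rot: [2.053, 2.375, -0.002]
wrist_force: [-1.6, -0.1, -1.0]
width: 0.0804
```

```bash
python3 - <<'E'
from plant import robot
from h import *
to(robot,[.4485,.2335,.023],8.4)
wsee(robot,'aj_w')
E
```

```text
t 27.52 g [0.4471 0.2274 0.0551] jaw yaw 8.31 tilt [ 0.05 -0.13] w 0.0804 F [-1.6 -0.1 -1. ]
turn [ 0.03  0.13 -0.09] shift(now axes) [ 5.5  2.3 32.1] shift(after turn) [ 5.4  2.3 32.1] dist 32.6
t 27.52 g [0.4471 0.2274 0.0551] jaw yaw 8.31 tilt [ 0.05 -0.13] w 0.0804 F [-1.6 -0.1 -1. ]
box px (265, 165, 106, 103) ctr [0.4468 0.235 ] sides [0.0643 0.0677]
```

View pics/aj_w.png

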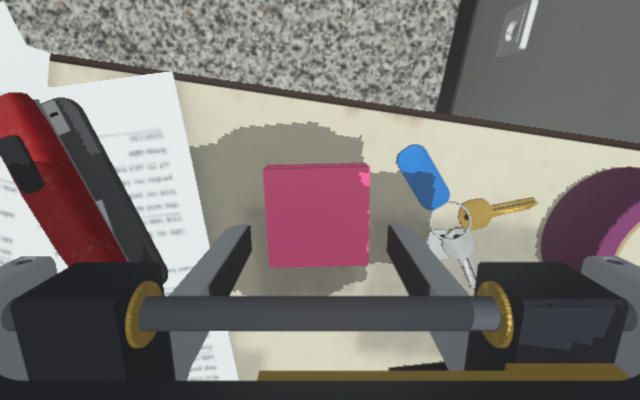

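Call:
{"method": "drive_tool", "body": {"rows": [[0, 0, 0, 6.5, 1, 10, 0.14], [0, 0, 0, 0, 0, 8, 0.14], [0, 0, 0, 0, 0, 0, 0.14]]}}

```text
t: 27.82
eef_pos: [0.4486, 0.2344, 0.22]
tool_rot: [2.055, 2.372, 0.004]
wrist_force: [-0.1, 0.3, 0.0]
width: 0.0806
```

```bash
python3 - <<'E'
from plant import robot
from h import *
to(robot,[.4485,.234,.0225],8.4)
wsee(robot,'ak_w')
E
```

```text
t 27.82 g [0.4494 0.2344 0.04  ] jaw yaw 8.2 tilt [ 0.24 -0.  ] w 0.0806 F [-0.1  0.3  0. ]
turn [ 0.24  0.04 -0.2 ] shift(now axes) [-0.4 -0.3 17.5] shift(after turn) [-0.4 -0.2 17.5] dist 17.5
t 27.82 g [0.4494 0.2344 0.04  ] jaw yaw 8.2 tilt [ 0.24 -0.  ] w 0.0806 F [-0.1  0.3  0. ]
box px (255, 178, 113, 111) ctr [0.4464 0.2354] sides [0.064  0.0687]
```

View pics/ak_w.png

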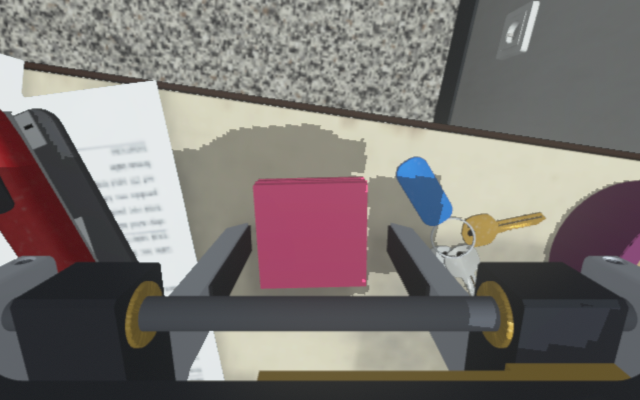

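Call:
{"method": "drive_tool", "body": {"rows": [[0.2, 0, 0, 0, -2, 5, 0.14], [0, 0, 0, 0, 0, 8, 0.14], [0, 0, 0, 0, 0, 5, 0.6], [0, 0, 0, 0, 0, 0, 0.6], [0, 0, 0, 0, 0, 0, 0.6], [0, 0, 0, 0, 0, 0, 0.6], [0, 0, 0, 0, 0, 0, 0.6], [0, 0, 0, 0, 0, 0, 0.6]]}}

```text
t: 28.53
eef_pos: [0.4471, 0.2347, 0.2027]
tool_rot: [2.056, 2.375, 0.005]
wrist_force: [-0.6, -0.5, -1.2]
width: 0.0659
```

```bash
python3 - <<'E'
from plant import robot
from h import *
to(robot,[.4485,.234,.0225],8.4)
E
```

```text
t 28.53 g [0.4476 0.235  0.0227] jaw yaw 8.23 tilt [0.16 0.11] w 0.0659 F [-0.6 -0.5 -1.2]
turn [ 0.17 -0.09 -0.17] shift(now axes) [-0.9  1.3  0.2] shift(after turn) [-0.9  1.3  0.2] dist 1.5
```

Call:
{"method": "drive_tool", "body": {"rows": [[0, 0, 0, 0, 0, -20, 0.6], [0, 0, 0, 0, 0, -40, 0.6], [0, 0, 0, 0, 0, -40, 0.6], [0, 0, 0, 0, 0, -40, 0.6], [0, 0, 3.2, 0, 0, -30, 0.6], [0, 0, 0, 0, 0, -10, 0.6], [0, 0, 0, 0, 0, 0, 0.6]]}}

```text
t: 29.12
eef_pos: [0.4463, 0.233, 0.39]
tool_rot: [2.127, 2.311, -0.001]
wrist_force: [-0.9, 0.3, -1.1]
width: 0.0659
```

```bash
python3 - <<'E'
from plant import robot
from h import *
wsee(robot,'al_w')
w=cv2.imread('pics/al_w.png');crop(w,240,165,160,60,5,'pics/al2.png')
to(robot,D(0,0,.19),np.degrees(A))
E
```

```text
t 29.12 g [0.4463 0.2328 0.21  ] jaw yaw 4.76 tilt [-0.   -0.06] w 0.0659 F [-0.9  0.3 -1.1]
box px (257, 187, 125, 110) ctr [0.4538 0.1593] sides [0.1383 0.136 ]
t 29.17 g [0.4462 0.2327 0.209 ] jaw yaw 4.75 tilt [-0.02 -0.08] w 0.0657 F [1.7 0.4 0.3]
turn [-0.03  0.07 -0.39] shift(now axes) [-368.   160.    19.4] shift(after turn) [-369.1  157.5   19. ] dist 401.7
```

View pics/al2.png

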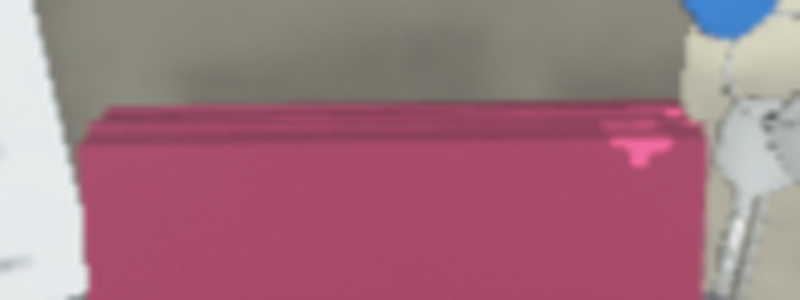

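Call:
{"method": "drive_tool", "body": {"rows": [[0, 0, 0, -36, 0, 0, 0.6], [0, 0, 0, -36, 5, 0, 0.6], [0, 0, 0, -36, 5, 0, 0.6], [0, 0, 0, -36, 10, 0, 0.6], [0, 0, 0, -36, 15, 0, 0.6], [0, 0, 0, -36, 20, 0, 0.6], [0, 0, 0, -36, 20, 0, 0.6], [0, 0, 0, -33, 22, 0, 0.6], [0, 0, 0, -30, 25, 0, 0.6], [0, 0, 0, -20, 15, 0, 0.6], [0, 0, 0, 0, 0, 0, 0.6]]}}

```text
t: 30.08
eef_pos: [0.6137, -0.1004, 0.371]
tool_rot: [-2.106, -2.318, 0.025]
wrist_force: [1.0, -0.2, -1.0]
width: 0.0657
```

```bash
python3 - <<'E'
from plant import robot
from h import *
to(robot,D(0,0.0025,.17),np.degrees(A))
E
```

```text
t 30.08 g [ 0.6105 -0.1014  0.1911] jaw yaw 5.49 tilt [-1.03 -0.29] w 0.0657 F [ 1.  -0.2 -1. ]
turn [-1.05  0.2   0.35] shift(now axes) [-19.6  20.8  20.7] shift(after turn) [-19.5  20.6  21. ] dist 35.3
```

Call:
{"method": "drive_tool", "body": {"rows": [[-0.5, 0.2, 0.3, -10, 12, 0, 0.6], [-0.5, 0, 0, -9, 9, 0, 0.6], [0, 0, 0, 0, 0, 0, 0.6]]}}

```text
t: 30.33
eef_pos: [0.6369, -0.12, 0.3644]
tool_rot: [-2.118, -2.313, 0.009]
wrist_force: [0.6, -1.1, -0.6]
width: 0.066
```

```bash
python3 - <<'E'
from plant import robot
from h import *
to(robot,D(0,0.0025,.13),np.degrees(A))
E
```

```text
t 30.33 g [ 0.6355 -0.1201  0.1844] jaw yaw 5.05 tilt [-0.43 -0.04] w 0.066 F [ 0.6 -1.1 -0.6]
turn [-0.43 -0.   -0.1 ] shift(now axes) [ 2.1 -0.3 54.4] shift(after turn) [ 2.1 -0.7 54.4] dist 54.4
```

Call:
{"method": "drive_tool", "body": {"rows": [[-0.3, 0, 0, 1, 0, 10, 0.6], [0, 0, 0, 0, 0, 14, 0.6], [0, 0, 0, 0, 0, 14, 0.6], [0, 0, 0, 0, 0, 10, 0.6], [0, 0, 0, 0, 0, 0, 0.6]]}}

```text
t: 30.75
eef_pos: [0.6343, -0.1159, 0.3085]
tool_rot: [-2.115, -2.316, 0.005]
wrist_force: [0.5, 0.3, -1.0]
width: 0.0658
```

```bash
python3 - <<'E'
from plant import robot
from h import *
to(robot,D(0,0.0025,.11),np.degrees(A))
wsee(robot,'am_w')
w=cv2.imread('pics/am_w.png');crop(w,245,130,150,80,5.3,'pics/am2.png')
E
```

```text
t 30.75 g [ 0.6332 -0.1157  0.1285] jaw yaw 5.2 tilt [-0.35  0.08] w 0.0658 F [ 0.5  0.3 -1. ]
turn [-0.35 -0.11  0.06] shift(now axes) [-2.3  1.6 18.5] shift(after turn) [-2.2  1.4 18.5] dist 18.7
t 30.75 g [ 0.6332 -0.1157  0.1285] jaw yaw 5.2 tilt [-0.35  0.08] w 0.0658 F [ 0.5  0.3 -1. ]
box px (257, 172, 125, 125) ctr [ 0.6369 -0.1489] sides [0.1049 0.117 ]
```

View pics/am2.png

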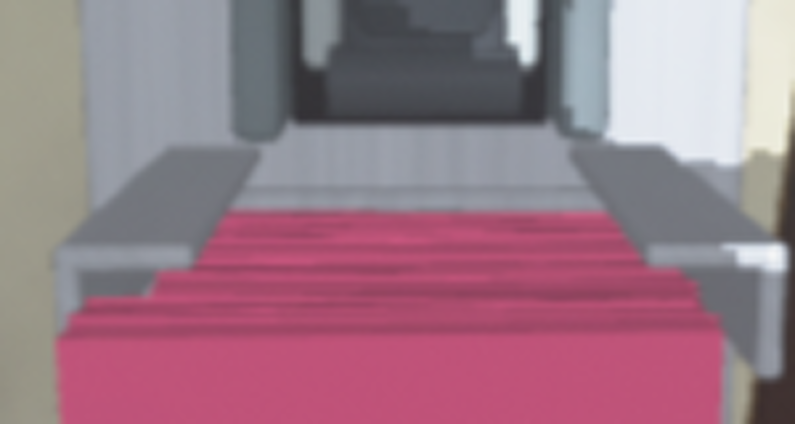

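Call:
{"method": "drive_tool", "body": {"rows": [[-0.3, 0, 0, -2, 3, 3, 0.6], [0, 0, 0, -1, 0, 5, 0.6], [0, 0, 0, 0, 0, 5, 0.6], [0, 0, 0, 0, 0, 2, 0.6], [0, 0, 0, 0, 0, 0, 0.6]]}}

```text
t: 31.22
eef_pos: [0.6383, -0.1182, 0.2943]
tool_rot: [2.116, 2.321, 0.005]
wrist_force: [0.2, 0.5, -0.5]
width: 0.0657
```

```bash
python3 - <<'E'
from plant import robot
from h import *
to(robot,D(0,0.0025,.11),np.degrees(A))
s=robot.capture('side');crop(s,320,110,130,150,4,'pics/an_s.png')
E
```

```text
t 31.22 g [ 0.6388 -0.1179  0.1143] jaw yaw 5.28 tilt [0.13 0.1 ] w 0.0657 F [ 0.2  0.5 -0.5]
turn [ 0.14 -0.09  0.13] shift(now axes) [ 0.4 -2.3  4.3] shift(after turn) [ 0.4 -2.3  4.3] dist 4.9
```

View pics/an_s.png

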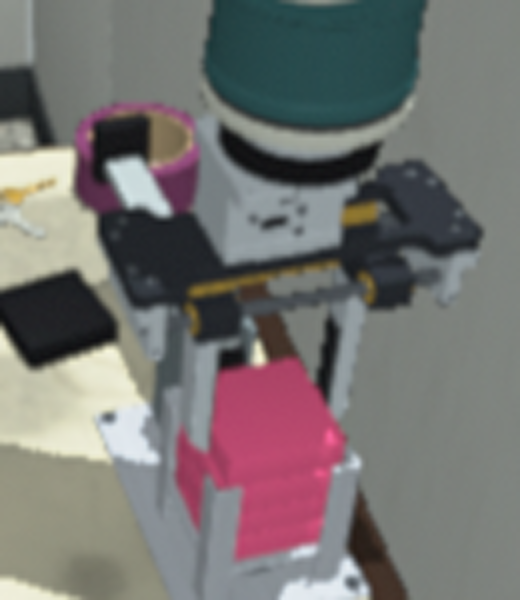

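Call:
{"method": "drive_tool", "body": {"rows": [[0, 0, 0, 0.5, -2.5, 3, 0.6], [0, 0, 0, 0, 0, 4, 0.6], [0, 0, 0, 0, 0, 3, 0.6], [0, 0, 0, 0, 0, 0, 0.6]]}}

```text
t: 31.6
eef_pos: [0.6357, -0.1181, 0.2843]
tool_rot: [2.116, 2.32, 0.006]
wrist_force: [1.0, -0.8, -0.5]
width: 0.0658
```

```bash
python3 - <<'E'
from plant import robot
from h import *
to(robot,D(0,0.0025,.11),np.degrees(A))
s=robot.capture('side');crop(s,320,110,130,150,4,'pics/ao_s.png')
E
```

```text
t 31.6 g [ 0.6364 -0.1178  0.1043] jaw yaw 5.27 tilt [0.21 0.1 ] w 0.0658 F [ 1.  -0.8 -0.5]
turn [ 0.22 -0.08  0.13] shift(now axes) [ 0.   0.3 -5.7] shift(after turn) [ 0.   0.3 -5.7] dist 5.7
```

View pics/ao_s.png

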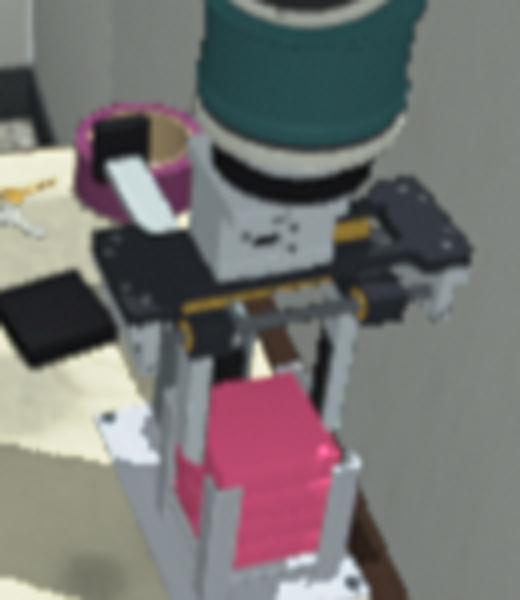

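Release and rise.

Call:
{"method": "drive_tool", "body": {"rows": [[0, 0, 0, 0, 0, 0, 0.05], [0, 0, 0, 0, 0, 0, 0.05], [0, 0, 0, 0, 0, 0, 0.05], [0, 0, 0, 0, 0, 0, 0.05], [0, 0, 0, 0, 0, -15, 0.05], [0, 0, 0, 0, 0, -35, 0.05], [0, 0, 0, 0, 0, -40, 0.05], [0, 0, 0, 0, 0, -10, 0.05], [0, 0, 0, 0, 0, 0, 0.05]]}}

```text
t: 32.4
eef_pos: [0.6349, -0.1188, 0.3921]
tool_rot: [2.117, 2.319, 0.004]
wrist_force: [0.9, -0.8, 0.3]
width: 0.089
```

```bash
python3 - <<'E'
from plant import robot
from h import *
to(robot,None)
s=robot.capture('side');crop(s,320,110,130,150,4,'pics/ap_s.png')
E
```

```text
t 32.4 g [ 0.6354 -0.1187  0.2121] jaw yaw 5.2 tilt [0.16 0.05] w 0.089 F [ 0.9 -0.8  0.3]
```

View pics/ap_s.png

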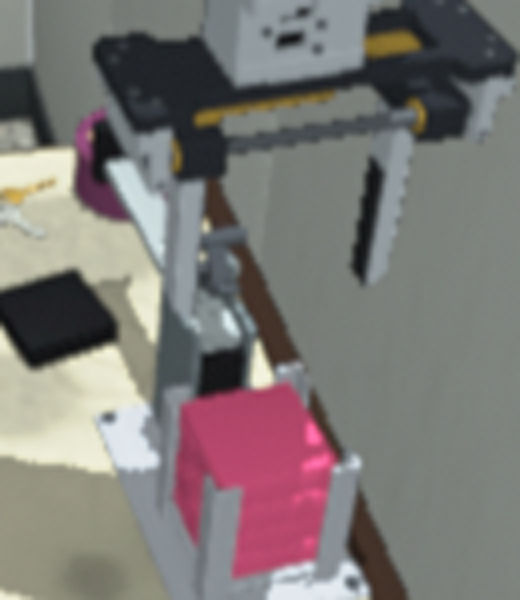

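```bash
python3 - <<'E'
from plant import robot
from h import *
to(robot,[.6125,.1325,.215],np.degrees(A))
E
```

```text
t 32.45 g [ 0.6355 -0.1187  0.2115] jaw yaw 5.19 tilt [0.17 0.05] w 0.0895 F [0.5 0.1 0.6]
turn [ 0.18 -0.03  0.05] shift(now axes) [252.4   0.4  -3.3] shift(after turn) [ 2.524e+02  1.000e-01 -3.500e+00] dist 252.4
```

Call:
{"method": "drive_tool", "body": {"rows": [[0, 0, 0, 20, 0, -5, 0.3], [0, 0, 0, 36, 0, -2, 0.3], [0, 0, 0, 36, 0, 0, 0.3], [0, 0, 0, 36, 0, 0, 0.3], [0, 0, 0, 36, 0, 0, 0.3], [0, 0, 0, 36, 0, 0, 0.3], [0, 0, 0, 30, 0, 0, 0.3], [0, 0, 0, 15, 0, 0, 0.3], [0, 0, 0, 0, 0, 0, 0.3]]}}

```text
t: 33.2
eef_pos: [0.6096, 0.1345, 0.3916]
tool_rot: [-2.123, -2.313, 0.007]
wrist_force: [-0.4, 0.8, -0.5]
width: 0.0657
```

```bash
python3 - <<'E'
from plant import robot
from h import *
to(robot,[.6125,.1325,.124],np.degrees(A))
wsee(robot,'aq_w')
t=robot.capture('top');cv2.imwrite('pics/aq_t.png',t);crop(t,270,115,115,75,6.9,'pics/aq2.png')
s=robot.capture('side');cv2.imwrite('pics/aq_s.png',s);crop(s,370,190,50,80,7.5,'pics/aq3.png')
E
```

```text
t 33.2 g [0.6089 0.1342 0.2116] jaw yaw 4.91 tilt [-0.25 -0.1 ] w 0.0657 F [-0.4  0.8 -0.5]
turn [-0.26  0.08 -0.23] shift(now axes) [-2.1  3.1 87.6] shift(after turn) [-2.3  2.7 87.6] dist 87.7
t 33.2 g [0.6089 0.1342 0.2116] jaw yaw 4.91 tilt [-0.25 -0.1 ] w 0.0657 F [-0.4  0.8 -0.5]
```

View pics/aq_w.png

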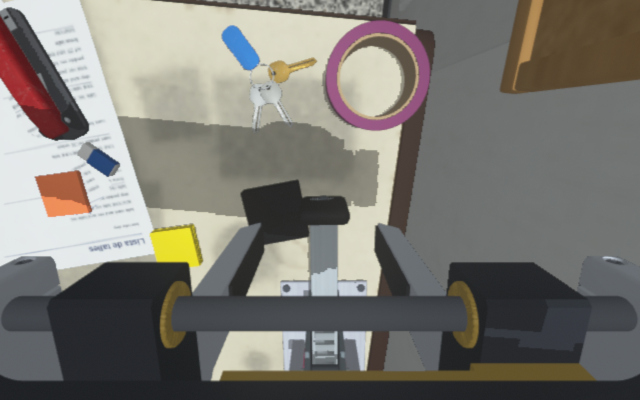

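View pics/aq2.png

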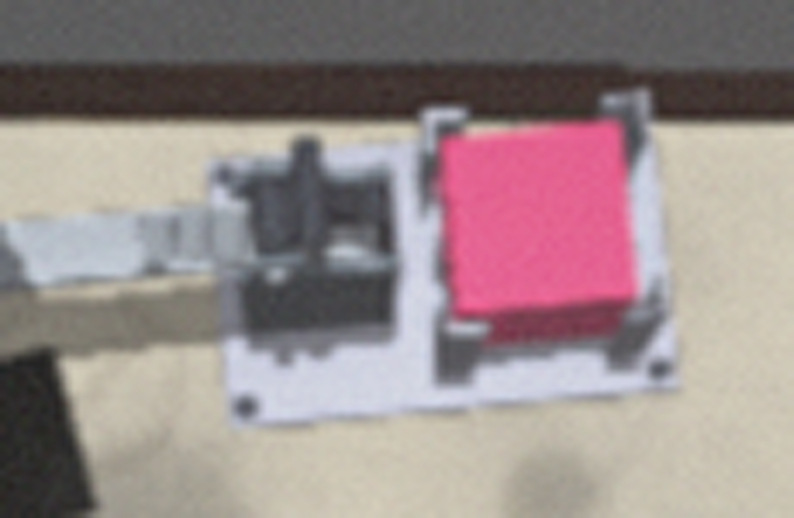

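View pics/aq3.png

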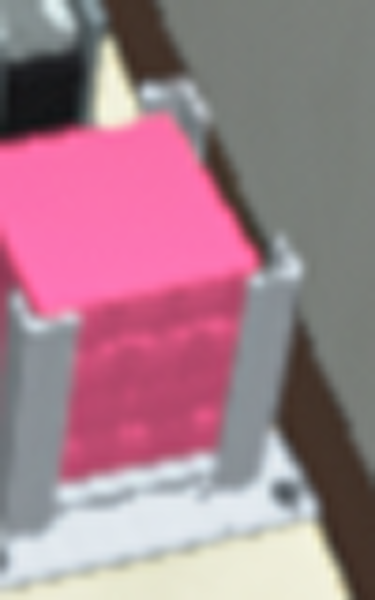

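```bash
python3 - <<'E'
from plant import robot
from h import *
t=robot.camera_params('top');s=robot.camera_params('side')
c=[]
for a,b in [((360.2,132.3),(404.0,224.9)),((361.9,157.8),(376,232)),((333.4,134.9),(392,204.9))]:
    P,r=tri(t,a,s,b);c.append(P);print(np.round(P,4),round(r,4))
m=(c[1]+c[2])/2-np.r_[O,0];print('mid rel',m[:2]@[np.cos(A),np.sin(A)],m[:2]@[-np.sin(A),np.cos(A)])
E
```

```text
[ 0.6728 -0.1505  0.0948] 0.0012
[ 0.6092 -0.1551  0.089 ] 0.0036
[ 0.6671 -0.0824  0.0911] 0.002
mid rel 0.0021056857503744756 0.0015645398205812958
```

Call:
{"method": "drive_tool", "body": {"rows": [[0, 0, 0, -2, 3, 25, 0.3], [0, 0, 0, 0, 0, 25, 0.3], [0, 0, 0, 0, 0, 20, 0.3], [0, 0, 0, 0, 0, 8, 0.3], [0, 0, 0, 0, 0, 0, 0.3]]}}

```text
t: 33.77
eef_pos: [0.6146, 0.1178, 0.3127]
tool_rot: [2.141, 2.294, -0.006]
wrist_force: [0.5, -0.0, -0.7]
width: 0.0658
```

```bash
python3 - <<'E'
from plant import robot
from h import *
to(robot,[.6125,.1325,.126],np.degrees(A))
wsee(robot,'ar_w')
E
```

```text
t 33.77 g [0.6146 0.1169 0.1327] jaw yaw 3.95 tilt [-0.01 -0.29] w 0.0658 F [ 0.5 -0.  -0.7]
turn [-0.03  0.29 -1.19] shift(now axes) [14.8 -1.1  6.6] shift(after turn) [14.8 -0.8  6.7] dist 16.3
t 33.77 g [0.6146 0.1169 0.1327] jaw yaw 3.95 tilt [-0.01 -0.29] w 0.0658 F [ 0.5 -0.  -0.7]
```

View pics/ar_w.png

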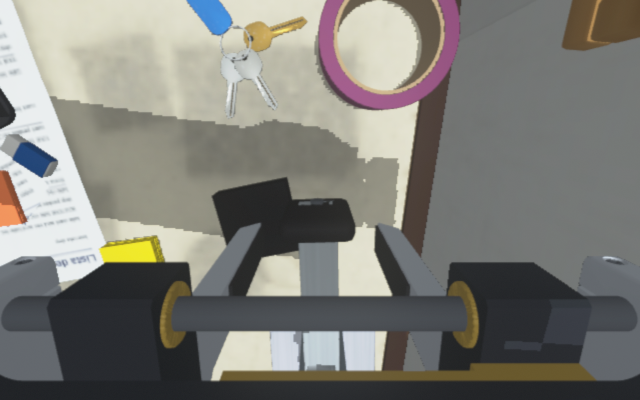

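Call:
{"method": "drive_tool", "body": {"rows": [[0, 0.3, -1.2, 14, -0.5, 3, 0.3], [0, 0, 0, 0, 0, 3, 0.3], [0, 0, 0, 0, 0, 0, 0.3]]}}

```text
t: 34.07
eef_pos: [0.6141, 0.1312, 0.3099]
tool_rot: [2.119, 2.318, 0.005]
wrist_force: [-0.2, 0.1, 0.4]
width: 0.0657
```

```bash
python3 - <<'E'
from plant import robot
from h import *
to(robot,[.6125,.1325,.126],np.degrees(A))
wsee(robot,'as_w')
E
```

```text
t 34.07 g [0.6146 0.1314 0.1299] jaw yaw 5.12 tilt [0.17 0.08] w 0.0657 F [-0.2  0.1  0.4]
turn [ 0.18 -0.06 -0.02] shift(now axes) [ 1.4 -1.5  3.9] shift(after turn) [ 1.4 -1.5  3.9] dist 4.4
t 34.07 g [0.6146 0.1314 0.1299] jaw yaw 5.12 tilt [0.17 0.08] w 0.0657 F [-0.2  0.1  0.4]
```

View pics/as_w.png

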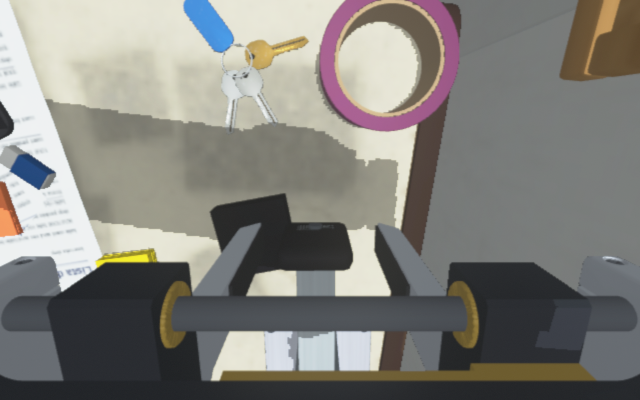

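Call:
{"method": "drive_tool", "body": {"rows": [[0, 0, 0, 0, -1, 2, 0.9], [0, 0, 0, 0, 0, 0, 0.9], [0, 0, 0, 0, 0, 0, 0.9], [0, 0, 0, 0, 0, 0, 0.9], [0, 0, 0, 0, 0, 0, 0.9], [0, 0, 0, 0, 0, 0, 0.9], [0, 0, 0, 0, 0, 0, 0.9]]}}

```text
t: 34.7
eef_pos: [0.6122, 0.1316, 0.3094]
tool_rot: [-2.118, -2.319, -0.004]
wrist_force: [1.8, -0.3, -2.6]
width: 0.04
```

```bash
python3 - <<'E'
from plant import robot
from h import *
to(robot,[.6211,.0409,.128],np.degrees(A))
E
```

```text
t 34.7 g [0.6124 0.1321 0.1294] jaw yaw 5.2 tilt [0.06 0.16] w 0.04 F [ 1.8 -0.3 -2.6]
turn [ 0.08 -0.15  0.05] shift(now axes) [-91.1   0.7   1.2] shift(after turn) [-91.1   0.7   1.4] dist 91.1
```

Push home (−91 mm).

Call:
{"method": "drive_tool", "body": {"rows": [[0, 0, 0, -8, 0, 0, 0.9], [0, 0, 0, -12, 0, 0, 0.9], [0, 0, 0, -12, 0, 0, 0.9], [0, 0, 0, -12, 0, 0, 0.9], [0, 0, 0, -12, 0, 0, 0.9], [0, 0, 0, -12, 0, 0, 0.9], [0, 0, 0, -8, 0, 0, 0.9], [0, 0, 0, 0, 0, 0, 0.9]]}}

```text
t: 35.37
eef_pos: [0.62, 0.0465, 0.3094]
tool_rot: [-2.12, -2.318, -0.007]
wrist_force: [4.0, 1.8, -2.6]
width: 0.0399
```

```bash
python3 - <<'E'
from plant import robot
from h import *
to(robot,[.6211,.0409,.128],np.degrees(A))
E
```

```text
t 35.37 g [0.6205 0.0471 0.1294] jaw yaw 5.1 tilt [0.16 0.18] w 0.0399 F [ 4.   1.8 -2.6]
turn [ 0.17 -0.17 -0.05] shift(now axes) [-5.7  0.6  1.4] shift(after turn) [-5.7  0.6  1.4] dist 5.9
```

Call:
{"method": "drive_tool", "body": {"rows": [[0, 0, 0, -5, 0, 0, 0.9], [0, 0, 0, -4, 0, 0, 0.9], [0, 0, 0, -4, 0, 0, 0.9], [0, 0, 0, -4, 0, 0, 0.9], [0, 0, 0, 0, 0, 0, 0.9]]}}

```text
t: 35.78
eef_pos: [0.6215, 0.0375, 0.3093]
tool_rot: [-2.1, -2.319, -0.019]
wrist_force: [1.4, -2.3, -1.5]
width: 0.0396
```

```bash
python3 - <<'E'
from plant import robot
from h import *
to(robot,[.6211,.0409,.128],np.degrees(A))
s=robot.capture('side');crop(s,320,110,130,150,4,'pics/at_s.png')
E
```

```text
t 35.78 g [0.6212 0.0407 0.1293] jaw yaw 5.66 tilt [-0.08  1.01] w 0.0396 F [ 1.4 -2.3 -1.5]
turn [ 0.01 -1.02  0.52] shift(now axes) [ 3.4 -0.   1.4] shift(after turn) [ 3.4 -0.1  1.3] dist 3.7
```

View pics/at_s.png

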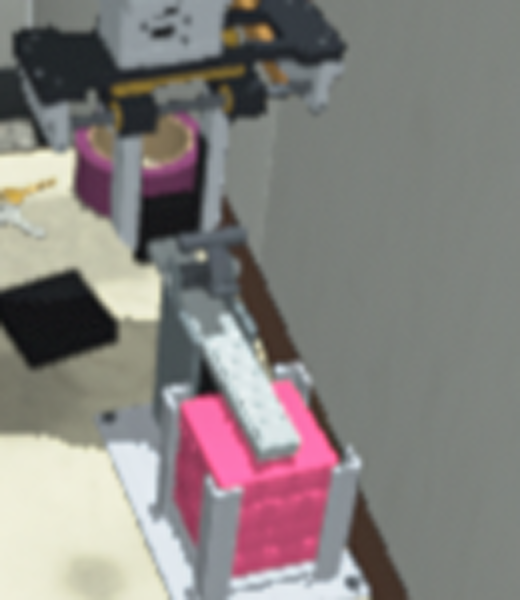

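Call:
{"method": "drive_tool", "body": {"rows": [[0, 0, 0, 0, 0, 0, 0.3], [0, 0, 0, 0, 0, 0, 0.3], [0, 0, 0, 0, 0, 0, 0.3], [0, 0, 0, 0, 0, 0, 0.3], [0, -1, 0, 0, 0, -20, 0.3], [0, 0, 0, 0, 0, -30, 0.3], [0, 0, 0, 0, 0, -25, 0.3], [0, 0, 0, -20, 0, 0, 0.3], [0, 0, 0, -30, 0, 0, 0.3], [0, 0, 0, -10, 0, 0, 0.3], [0, 0, 0, 0, 0, 0, 0.3]]}}

```text
t: 36.75
eef_pos: [0.6271, -0.0258, 0.3878]
tool_rot: [2.107, 2.326, -0.007]
wrist_force: [1.1, -0.1, -0.4]
width: 0.0656
```

```bash
python3 - <<'E'
from plant import robot
from h import *
to(robot,D(0,.092,.165),np.degrees(A))
wsee(robot,'au_w',pts=[D(0,.092,.165),D(0,.162,.14)])
s=robot.capture('side');crop(s,320,110,130,150,4,'pics/au_s.png')
E
```

```text
t 36.75 g [ 0.6269 -0.0268  0.2078] jaw yaw 5.65 tilt [-0.05 -0.3 ] w 0.0656 F [ 1.1 -0.1 -0.4]
turn [-0.08  0.3   0.5 ] shift(now axes) [-2.9  0.6 42.8] shift(after turn) [-3.1  0.6 42.8] dist 42.9
t 36.75 g [ 0.6269 -0.0268  0.2078] jaw yaw 5.65 tilt [-0.05 -0.3 ] w 0.0656 F [ 1.1 -0.1 -0.4]
box px (335, 250, 21, 47) ctr [ 0.6697 -0.1347] sides [0.0233 0.0601]
box px (286, 246, 21, 51) ctr [ 0.6115 -0.1379] sides [0.0233 0.0651]
[ 0.6279495 -0.0288707  0.165    ] [319. 228.]
[0.62167194 0.04084725 0.14      ] [319. 120.]
```

View pics/au_w.png

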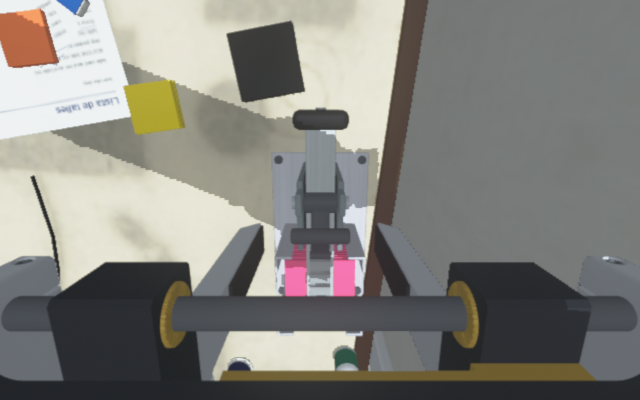

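View pics/au_s.png

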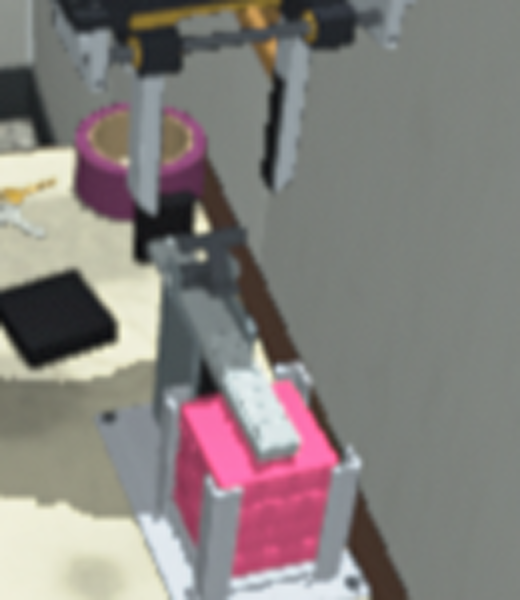

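Call:
{"method": "drive_tool", "body": {"rows": [[0, 0.3, 0.5, -8, 0, 15, 0.3], [0, 0, 0, 0, 0, 15, 0.3], [0, 0, 0, 0, 0, 8, 0.3], [0, 0, 0, 0, 0, 0, 0.3]]}}

```text
t: 37.18
eef_pos: [0.6278, -0.0285, 0.3457]
tool_rot: [-2.112, -2.321, 0.001]
wrist_force: [0.2, 0.1, 0.2]
width: 0.066
```

```bash
python3 - <<'E'
from plant import robot
from h import *
to(robot,D(0,.086,.163),np.degrees(A))
wsee(robot,'av_w',pts=[D(0,.086,.163)])
E
```

```text
t 37.18 g [ 0.6272 -0.0281  0.1657] jaw yaw 5.39 tilt [-0.19  0.14] w 0.066 F [0.2 0.1 0.2]
turn [-0.17 -0.15  0.25] shift(now axes) [-6.3  0.1  2.7] shift(after turn) [-6.3  0.2  2.7] dist 6.9
t 37.18 g [ 0.6272 -0.0281  0.1657] jaw yaw 5.39 tilt [-0.19  0.14] w 0.066 F [0.2 0.1 0.2]
[ 0.62848758 -0.03484652  0.163     ] [318. 261.]
```

View pics/av_w.png

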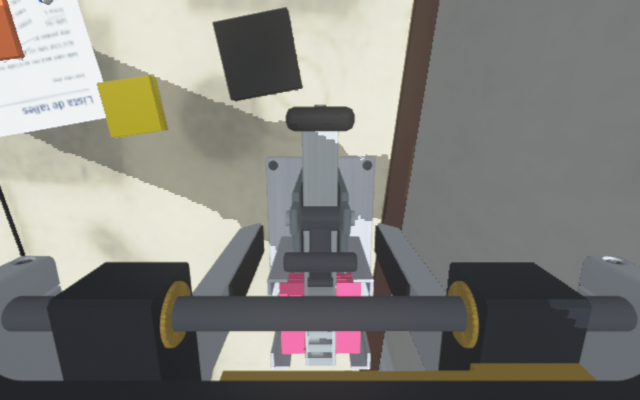

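Call:
{"method": "drive_tool", "body": {"rows": [[0, 0, 0, -6, 0, 2, 0.3], [0, 0, 0, 0, 0, 0, 0.8], [0, 0, 0, 0, 0, 0, 0.8], [0, 0, 0, 0, 0, 0, 0.8], [0, 0, 0, 0, 0, 0, 0.8], [0, 0, 0, 0, 0, 0, 0.8], [0, 0, 0, 0, 0, 0, 0.8]]}}

```text
t: 37.82
eef_pos: [0.6288, -0.0343, 0.3456]
tool_rot: [-2.111, -2.322, -0.001]
wrist_force: [0.8, -0.5, -4.3]
width: 0.0397
```

```bash
python3 - <<'E'
from plant import robot
from h import *
to(robot,D(0,.064,.145),np.degrees(A))
E
```

```text
t 37.82 g [ 0.6284 -0.0338  0.1656] jaw yaw 5.46 tilt [-0.12  0.15] w 0.0397 F [ 0.8 -0.5 -4.3]
turn [-0.1  -0.16  0.32] shift(now axes) [-22.6  -0.4  20.5] shift(after turn) [-22.5  -0.3  20.6] dist 30.5
```

Call:
{"method": "drive_tool", "body": {"rows": [[0, 0, 0, -2.5, 0, 1, 0.8], [0, 0, 0, -2.5, 0, 1, 0.8], [0, 0, 0, -2.5, 0, 1.5, 0.8], [0, 0, 0, -2.5, 0, 1.5, 0.8], [0, 0, 0, -2, 0, 2, 0.8], [0, 0, 0, -2, 0, 2, 0.8], [0, 0, 0, -2, 0, 2, 0.8], [0, 0, 0, -2, 0, 2, 0.8], [0, 0, 0, -1.5, 0, 2.5, 0.8], [0, 0, 0, -1.5, 0, 2.5, 0.8], [0, 0, 0, 0, 0, 0, 0.8]]}}

```text
t: 38.73
eef_pos: [0.6307, -0.0546, 0.3294]
tool_rot: [-2.103, -2.321, -0.01]
wrist_force: [-1.4, 3.0, 0.2]
width: 0.0398
```

```bash
python3 - <<'E'
from plant import robot
from h import *
to(robot,D(0,.064,.145),np.degrees(A))
wsee(robot,'aw_w',pts=[D(0,.064,.145)])
s=robot.capture('side');crop(s,320,110,130,150,4,'pics/aw_s.png')
E
```

```text
t 38.73 g [ 0.6302 -0.0526  0.1494] jaw yaw 5.64 tilt [-0.15  0.62] w 0.0398 F [-1.4  3.   0.2]
turn [-0.09 -0.63  0.49] shift(now axes) [-2.2 -0.4  4.4] shift(after turn) [-2.2 -0.4  4.4] dist 4.9
t 38.73 g [ 0.6302 -0.0526  0.1494] jaw yaw 5.64 tilt [-0.15  0.62] w 0.0398 F [-1.4  3.   0.2]
box px (338, 263, 26, 34) ctr [ 0.6707 -0.1339] sides [0.0244 0.0358]
box px (277, 263, 25, 34) ctr [ 0.6101 -0.1399] sides [0.0234 0.0358]
[ 0.63046052 -0.05675788  0.145     ] [317. 256.]
```

View pics/aw_w.png

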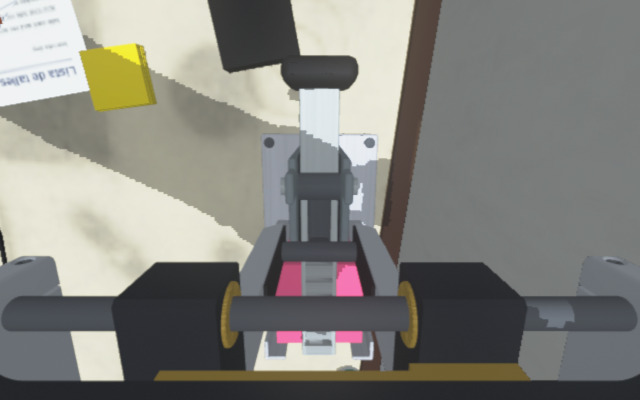

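View pics/aw_s.png

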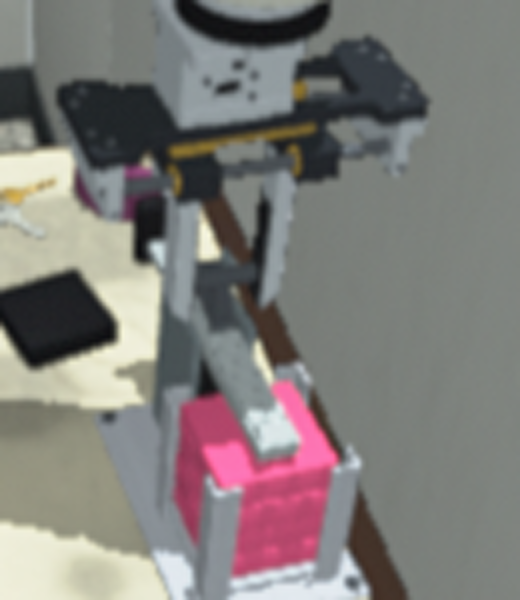

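Call:
{"method": "drive_tool", "body": {"rows": [[0, 0, 0, -0.5, 0, 2, 0.8], [0, 0, 0, -0.5, 0, 2, 0.8], [0, 0, 0, 0, 0, 2.5, 0.8], [0, 0, 0, 0, 0, 2.5, 0.8], [0, 0, 0, 0, 0, 0, 0.8]]}}

```text
t: 39.25
eef_pos: [0.6308, -0.057, 0.3231]
tool_rot: [-2.106, -2.322, -0.01]
wrist_force: [-5.8, 5.1, 4.9]
width: 0.0397
```

```bash
python3 - <<'E'
from plant import robot
from h import *
to(robot,D(0,.064,.145),np.degrees(A))
E
```

```text
t 39.25 g [ 0.6306 -0.0552  0.1431] jaw yaw 5.59 tilt [-0.05  0.56] w 0.0397 F [-5.8  5.1  4.9]
turn [-0.   -0.56  0.45] shift(now axes) [ 0.2 -0.3 -1.9] shift(after turn) [ 0.2 -0.3 -1.9] dist 1.9
```

Call:
{"method": "drive_tool", "body": {"rows": [[0, 0, 0, 0, 0, 1.5, 0.8], [0, 0, 0, 0, 0, 0, 0.8], [0, 0, 0, 0, 0, 0, 0.2], [0, 0, 0, 0, 0, 0, 0.2], [0, 0, 0, 0, 0, 0, 0.2], [0, 0, 0, 0, 0, 0, 0.2], [0, 0, 0, 0, 0, -20, 0.2], [0, 0, 0, 0, 0, -30, 0.2], [0, 0, 0, 0, 0, -25, 0.2], [0, 0, 0, 0, 0, 0, 0.2]]}}

```text
t: 40.08
eef_pos: [0.6308, -0.0583, 0.3995]
tool_rot: [-2.106, -2.321, -0.007]
wrist_force: [0.3, -0.9, 1.0]
width: 0.0751
```

```bash
python3 - <<'E'
from plant import robot
from h import *
wsee(robot,'ax_w',pts=[D(0,.064,.145),D(0,.162,.14)])
s=robot.capture('side');crop(s,320,110,130,150,4,'pics/ax_s.png')
w=cv2.imread('pics/ax_w.png');crop(w,240,100,160,120,5,'pics/ax2.png')
E
```

```text
t 40.08 g [ 0.6303 -0.0568  0.2196] jaw yaw 5.58 tilt [-0.15  0.47] w 0.0751 F [ 0.3 -0.9  1. ]
box px (334, 219, 21, 73) ctr [ 0.6703 -0.1446] sides [0.0235 0.0935]
box px (286, 219, 21, 73) ctr [ 0.6126 -0.1502] sides [0.0235 0.0935]
[ 0.63046052 -0.05675788  0.145     ] [318. 213.]
[0.62167194 0.04084725 0.14      ] [319.  77.]
```

View pics/ax_w.png

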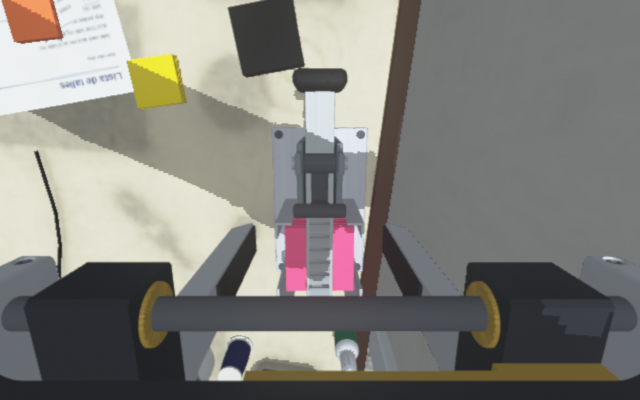

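View pics/ax_s.png

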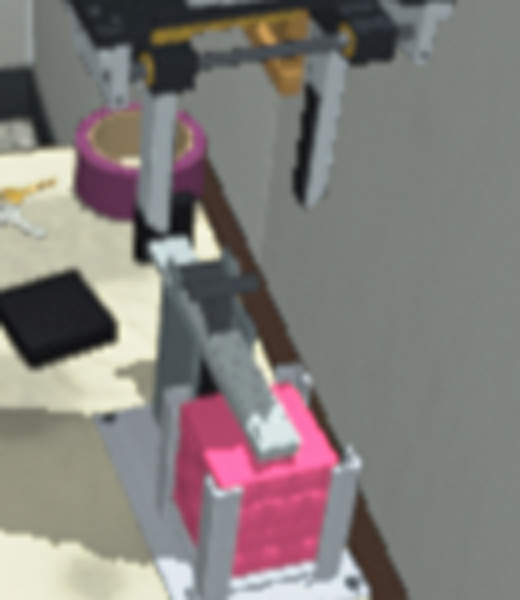

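Call:
{"method": "drive_tool", "body": {"rows": [[0, -0.4, 0, 0, 0, 0, 1], [0, 0, -0.4, 0, 0, 0, 1], [0, 0, 0, 0, 0, 0, 1], [0, 0, 0, 0, 0, 0, 1], [0, 0, 0, 0, 0, 0, 1], [0, 0, 0, 0, 0, 0, 1], [0, 0, 0, 0, 0, 0, 1], [0, 0, 0, 0, 0, 0, 1], [0, 0, 0, 0, 0, 0, 1], [0, 0, 0, 0, 0, 10, 1], [0, 0, 0, 0, 0, 15, 1], [0, 0, 0, 0, 0, 10, 1], [0, 0, 0, 0, 0, 0, 1]]}}

```text
t: 41.27
eef_pos: [0.6292, -0.0572, 0.3537]
tool_rot: [-2.096, -2.33, 0.01]
wrist_force: [-0.1, 0.5, 0.6]
width: 0.0003
```

```bash
python3 - <<'E'
from plant import robot
from h import *
to(robot,D(0,.064,.1695),np.degrees(A))
s=robot.capture('side');crop(s,320,110,130,150,4,'pics/ay_s.png')
E
```

```text
t 41.27 g [ 0.6274 -0.0571  0.1737] jaw yaw 6.06 tilt [-0.59  0.03] w 0.0003 F [-0.1  0.5  0.6]
turn [-0.58 -0.09  0.91] shift(now axes) [0.3 1.3 4.2] shift(after turn) [0.3 1.3 4.2] dist 4.4
```

View pics/ay_s.png

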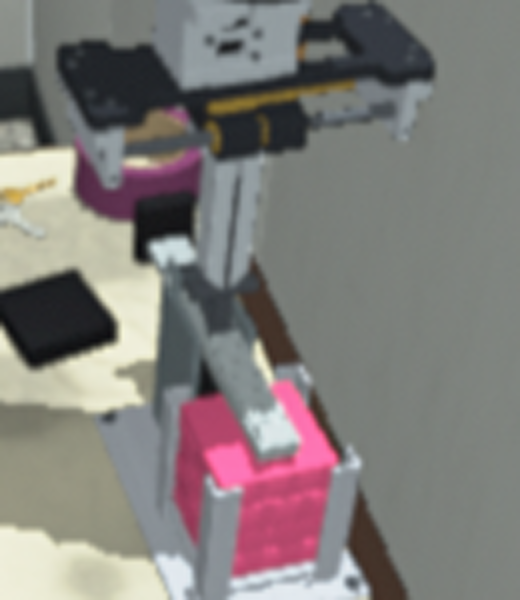

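Call:
{"method": "drive_tool", "body": {"rows": [[-0.5, 0, 0.9, 0, 1, 2, 1], [0, 0, 0, 0, 0, 2, 1], [0, 0, 0, 0, 0, 1.5, 1], [0, 0, 0, 0, 0, 0, 1]]}}

```text
t: 41.65
eef_pos: [0.6308, -0.0575, 0.3498]
tool_rot: [2.122, 2.317, 0.003]
wrist_force: [-1.0, 0.9, 2.0]
width: 0.0002
```

```bash
python3 - <<'E'
from plant import robot
from h import *
to(robot,D(0,.064,.1695),np.degrees(A))
E
```

```text
t 41.65 g [ 0.631  -0.0573  0.1698] jaw yaw 5.03 tilt [0.07 0.07] w 0.0002 F [-1.   0.9  2. ]
turn [ 0.08 -0.07 -0.12] shift(now axes) [ 0.8 -0.3  0.3] shift(after turn) [ 0.8 -0.3  0.3] dist 0.9
```

Call:
{"method": "drive_tool", "body": {"rows": [[0, 0, 0, 0, 0, 1.5, 1], [0, 0, 0, 0, 0, 2, 1], [0, 0, 0, 0, 0, 2, 1]]}}

```text
t: 41.9
eef_pos: [0.631, -0.0582, 0.3483]
tool_rot: [2.121, 2.316, 0.007]
wrist_force: [-15.5, 3.6, 33.0]
width: 0.0005
```

```bash
python3 - <<'E'
from plant import robot
from h import *
to(robot,D(0,.064,.1695),np.degrees(A))
E
```

```text
t 41.9 g [ 0.6317 -0.0577  0.1683] jaw yaw 5.02 tilt [0.23 0.15] w 0.0005 F [-15.5   3.6  33. ]
turn [ 0.24 -0.13 -0.12] shift(now axes) [ 1.5 -0.4 -1.2] shift(after turn) [ 1.5 -0.4 -1.2] dist 2.0
```

Call:
{"method": "drive_tool", "body": {"rows": [[0, 0, 0, 0, 0, -10, 1], [0, 0, 0, 0, 0, -20, 1], [0, 0, 0, 0, 0, -35, 0.8], [0, 0, 0, 0, -20, -30, 0.8], [0, 0, 0, 0, -35, -10, 0.8], [0, 0, 0, 0, -35, 0, 0.8], [0, 0, 0, 0, -35, 0, 0.8], [0, 0, 0, 20, -35, 0, 0.8], [0, 0, 0, 20, -20, 0, 0.8], [0, 0, 0, 0, 0, 0, 0.8]]}}

```text
t: 42.73
eef_pos: [0.441, -0.0364, 0.4575]
tool_rot: [2.122, 2.313, 0.013]
wrist_force: [1.0, 0.6, 0.7]
width: 0.019
```

```bash
python3 - <<'E'
from plant import robot
from h import *
to(robot,None)
s=robot.capture('side');cv2.imwrite('pics/az_s.png',s);crop(s,320,140,110,140,4.2,'pics/az2.png')
t=robot.capture('top');cv2.imwrite('pics/az_t.png',t)
# sub-pixel shift of pin patch and handle patch versus first pictures
for n,a,b in [('side','pics/a_side.png',s),('top','pics/a_top.png',t)]:
    A0=cv2.cvtColor(cv2.imread(a),cv2.COLOR_BGR2GRAY).astype(np.float32);B0=cv2.cvtColor(b,cv2.COLOR_BGR2GRAY).astype(np.float32)
    for nm,(x,y,w,h) in ({'pin':(364,170,24,20),'handle':(350,155,22,22),'base':(340,205,30,20)} if n=='side' else {'pin':(315,132,18,30),'handle':(278,136,18,26),'base':(295,165,25,15)}).items():
        print(n,nm,cv2.phaseCorrelate(A0[y:y+h,x:x+w],B0[y:y+h,x:x+w],cv2.createHanningWindow((w,h),cv2.CV_32F)))
E
```

```text
t 42.73 g [ 0.4424 -0.0356  0.2775] jaw yaw 4.95 tilt [0.44 0.24] w 0.019 F [1.  0.6 0.7]
side pin ((0.009578258821930419, -0.0462204121307046), 1.0199618483583133)
side handle ((-0.08637727211046275, -0.3167023290502762), 0.9965671309166484)
side base ((-0.20162740636144072, 0.0021326022774399434), 0.9675823378562928)
top pin ((0.19715780390086302, 0.13649639005993208), 0.9788315331494367)
top handle ((-0.07880774666974943, 0.12089423231188867), 0.8518965102026983)
top base ((0.21015311958504768, 0.03599606495216712), 0.7806821200052897)
```

View pics/az2.png

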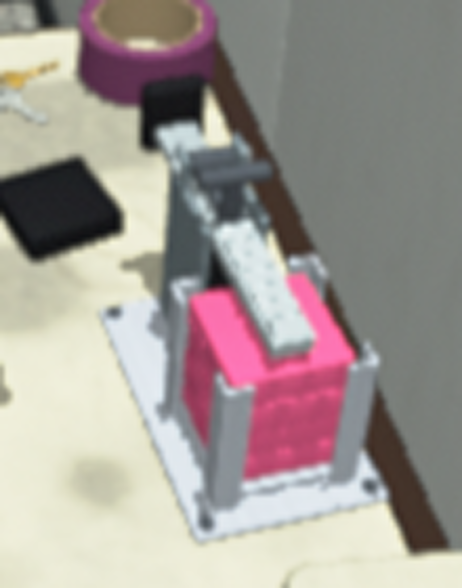

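View pics/az_t.png

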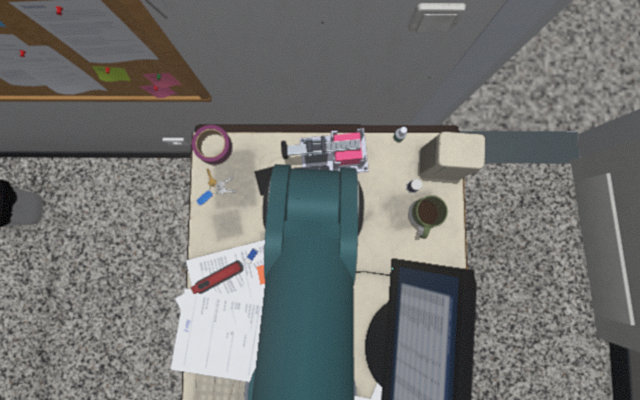

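```bash
python3 - <<'E'
from plant import robot
from h import *
for f in ('a_side','az_s'):
    cs,_=blobs(cv2.imread(f'pics/{f}.png'),'yellow');print(f,[cv2.boundingRect(c) for c in cs])
print(robot.close_job())
E
```

```text
a_side [(282, 201, 23, 19)]
az_s [(282, 201, 23, 19)]
the job is handed in; nothing more can be done
None
```

I refilled the dispenser and handed the job in at about 43 s of robot time. I lifted the pawl by its pin, drew the bar out about 91 mm, and placed all four pink blocks flat in the well. I then pushed the bar home to its stop, brought the pawl down, and pressed its pin onto the hard stop.

**Final checks (camera and force readings, no direct joint readings):**
- **Stack:** before the bar went back, it measured about 92 mm high and within about 3 mm of the well's middle. In the last picture it is flat under the bar.
- **Bar:** the handle is within about 0.3 px (under 1 mm) of its starting place in the side view.
- **Pawl:** the pin is within about 0.05 px of its starting place in the side view. Pressing on it met a hard stop at about 33 N, with the fingertips 149 mm above the desk.
- **Small yellow block and mug:** I did not touch either, and the yellow block has the same image position as at the start. The mug was checked only by eye in the last top view.
- **Arm:** it ended clear of everything.

**Disagreements along the way:**
- The top camera read block positions 4–5 mm off the wrist camera. I grasped to the wrist values, which the grips confirmed.
- After I let go of the raised pin, the pawl had sagged from about 0.9 to about 0.75 rad; it stayed clear of the teeth.

I saw no sign of a block being knocked or of the grip slackening.

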